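# Clear and load a clicking swivel die

### The arm

A 7-joint arm with a two-finger parallel gripper is mounted at the origin on a cart in front of the work surface, level with it; the furniture and walls round the work are solid. World frame = base frame: x ahead of the robot, y to its left, z up, the work surface at z = 0. Lengths are in m, angles in rad, forces in N, time in s.
With the tool pointing down it reaches from about 0.425 to 0.8 m from the base axis. Payload 8.3 kg.
Tool frame: the origin (TCP) lies at the very end of the fingers, on their centre line; the grasp point (between the pads) lies 19 mm behind it; y points along the fingers, z is the direction in which the jaws open and shut, and the axes are right-handed (so a half turn about y gives the same grasp; the last joint's range is limited). The gripper opens to 85 mm and grips with 20 to 120 N. Pads are 22 mm wide; open, the fingers measure 114 mm over their backs; the gripper's body (76 mm by 85 mm) begins 54 mm behind the grasp point. The pads swing forward as they close: fully open they stand 13 mm farther back than shut.
Start: joints at [-1.239, 0.383, 0.016, 1.37, -0.006, 1.388, -0.046], TCP at [0.24, 0.577, 0.231] pointing down, gripper open.
Joint ranges: [-2.95, 2.95], [-0.25, 2.06], [-1.52, 1.56], [0.18, 2.33], [-1.44, 4.58], [0.02, 2.06], [-3.01, 3.01]. Speed limits (rad/s): [2.39, 2.39, 3.01, 3.01, 3.14, 3.14, 3.14].

### API

Orientations are given as a unit quaternion [w, x, y, z].
In Python, from workcell import bot gives the robot as it stands. The module is installed in compiled form; this text tells all that it offers.
- The arm moves only by the shell command python3 -m pendant 'ROWS' [OPENING] [FORCE]. ROWS is text: rows parted by semicolons, each of 6 numbers parted by spaces: the shift along the tool's x, y, z in cm, then the turn, a rotation vector about the tool's x, y, z in rad. In form: x y z ax ay az; .... A call has 1 to 20 rows; each row shifts and turns the commanded pose from where the row before left it, along the tool's axes as they then stand; what a row does not reach is not made up. A row lasts 1/10 s, in which the tool goes at most 50 mm and 8.59 degrees, less where a joint would pass 70% of its speed; a pose out of reach is approached as far as the arm can. A call with a gripper value outside its range is refused whole. OPENING is the opening, from 0 (shut) to 1 (fully open), set as the call begins (- or left out, the last holds). The fingers move at their own pace and stop on an object; FORCE is the grip in N (left out, the last holds). Time passes only in rows, so rows that do not move let the fingers close. It gives the time, the measured TCP pose, the force and the opening at its end, in the units of the state.
- bot.sense(): the state, without advancing time (a new reading comes with each control period).
- bot.snapshot(name): name is "side" or "top" or "wrist"; returns a dict with "color" (384x512x3 uint8, blue, green, red), "range_z" (384x512 float32, m along the optical axis (not along the pixel's ray), 0 where there is no reading), "vertical_fov" (degrees; the focal length in pixels is half the picture's height over the tangent of half this angle, whatever the lens; pixels are square), "cx", "cy" (the principal point, pixels), "camera_from_world" (4x4, takes a point from world to camera coordinates); the wrist camera has in their place "hand_eye" (4x4, takes a point from camera to tool coordinates, whose origin is the TCP and whose axes are the tool frame's). Camera axes: x right, y up, looking along -z (the intrinsics and any distortion apply to the point x, -y, -z); pixel columns grow to the right and rows downward; lengths in m; the calibration is good to about 2 mm. The wrist camera is an equidistant fisheye: a pixel r from the principal point sees the ray r / f radians off the axis. A picture is of the moment at which its call begins: read the wrist's pose just before it.
- bot.sign_off(): hands the job in, once; it reports no verdict.
Trained networks look in the newest picture that a camera, given by its name, has taken for a name from the list of things; names that differ only in an ending like _2 or _b are one class to them, and where a whole thing is asked for, a point or a joint stands for the part that bears it (a point fixed in the world has none). Each returns a list of dicts, best first, with "confidence" (0 to 1); they miss things now and then, are a little off and sometimes report something else, mostly with a low value. They report only what shows in the picture. A call takes as long as a camera call.
- bot.look_for(camera, query): "at" ([x, y, z] in m, in the coordinates of the camera as it stood for that picture, good to about 4 mm: the middle of the surface that is visible of it).
- bot.spot_point(camera, query): "at" ([x, y, z] in m, in the coordinates of the camera as it stood for that picture, good to about 4 mm: a listed point, or the origin of a listed thing).
The state is a dict: "time_s": time; "joint_positions": joint angles; "joint_velocities": joint speeds; "joint_torque": joint torques, N m; "tool_pos": TCP position; "tool_rot": TCP orientation; "contact_force": force on the tool from outside, world axes, zero at the start; "wrist_torque": the same for the moment, N m; "opening": finger opening in m.
Only numpy, scipy, OpenCV 4.12 (cv2) and the standard library are available. Lean on these libraries where they do the work, as an engineer would, in place of code of your own. Each camera call takes 0.05 s, during which the arm holds its last target. There are 200 camera calls.

### The job

The swivel die on the bench clicks every 15 degrees. Turn it by its handle to the second click from its zero stop, so that the apron's open lip faces the chip tray, wipe all the loose chips off the apron into that tray with the scraper block (fingers must not touch the chips), and stand the scraper back in its rest. Then click the swivel on to the sixth click, lay every blank that is there flat into the cavity of its own outline, and at last click it back to the fourth click for pressing; leave the timer and beaker where they stand.

Things in the scene. Friction and masses are not known exactly. Their poses are not given: they have to be found in the camera images.
- swivel (a joint): the swivel's turning angle in rad about the vertical axis through swivel_base's origin; 0 is the first click, next to the zero stop, and counts as click 0; it grows counter-clockwise seen from above; a click (sprung detent) every 0.2618 rad (15 degrees) up to 2.094 (click 8). Click 2 = 0.524, click 4 = 1.047, click 6 = 1.571 rad. Let go, it snaps into the nearest click; leaving a click takes about 4 to 6 N at the handle. It starts in click 3, 4 or 5
- swivel_base: fixed pedestal: foot 100 mm across, column, grey hub disc 156 mm across at 182 mm height; origin at the middle of the foot's underside, on the swivel's axis. The hub has a scale of nine strokes (one a click; the long ones are clicks 2, 4 and 6) over which a brass pointer under the handle arm runs. The swivel's own x axis (from the axis along the apron to its lip) points at swivel from this body's x axis, counter-clockwise
- apron_lip (a point): on the swivel, its axes are the swivel's own: middle of the open end (lip) of the apron, on the apron's top face, 208 mm above the bench and 90 mm from the swivel axis; x points outward along the apron, z up. The apron is a flat steel plate that runs from the die block's face (swivel x = -1 mm) to the lip (x = +90 mm), 96 mm wide between two side fences that stand 12 mm over it. The chips lie at swivel x = 24 to 83 mm
- handle_top (a point): top centre of the swivel's upright round black handle, 16 mm across, free gripping length 50 mm below this point (top 260 mm above the bench), at swivel x = -100, y = 0 mm, opposite the apron; the handle is fast on the swivel, the jaws may slide round it
- cavity_round_large (a point): centre of the floor of the large round cavity, 42 mm across, 6 mm deep, edges chamfered 2 mm, in the top of the die block; axes as the swivel's. The die block is a dark steel block on the swivel behind the apron, 52 mm (swivel x, -53 to -1) by 134 mm (swivel y, -67 to 67), its top face 228 mm above the bench; the three cavities stand in a row along swivel y
- cavity_square (a point): centre of the floor of the square cavity, 36 x 36 mm, 6 mm deep, same block, sides along the swivel's x and y
- cavity_round_small (a point): centre of the floor of the small round cavity, 32 mm across, 6 mm deep, same block
- chip_tray: open aluminium chip tray fixed to the pedestal, 80 mm (its x, outward from the swivel axis) by 110 mm (y), walls 24 mm high and 3 mm thick, floor 3 mm; origin: centre of its underside, 170 mm above the bench; at click 2 the apron's lip overhangs its inner part by 13 mm
- blank_stand: fixed aluminium tray on four legs, 108 x 120 mm (y long), its floor 200 mm above the bench, rim 5 mm over the floor, on which the blanks lie about 50 mm or more apart (centres); origin: centre of its foot's underside, on the bench. A sampler's tower, 550 mm high, begins at world x = 0.57, y under 0.03, between pedestal and stands: travel along the bench's front edge
- blank_round_large: steel disc 38 mm across, 16 mm thick, 0.14 kg; origin: centre of its underside, z up. May be absent
- blank_square: steel square 32 x 32 mm, 16 mm thick, 0.12 kg; origin: centre of its underside, x and y along its sides. May be absent
- blank_round_small: steel disc 28 mm across, 16 mm thick, 0.08 kg; origin: centre of its underside. May be absent
- scraper: loose scraper block, 0.12 to 0.2 kg: white foot 18 mm (its x) by 84 mm (its y) by 14 mm high, on it a grey neck 12 mm (x) by 60 mm (y) from 14 to 60 mm height (its top); origin: centre of the foot's underside. Grip the neck across x
- scraper_rest: fixed aluminium dish on legs in which the scraper stands, foot down, its long side along the dish's y: 48 mm (x) by 114 mm (y), floor 200 mm above the bench, rim 9 mm over the floor, 3 mm thick; origin: centre of its foot's underside, on the bench
- chip_1: loose metal chip, an offcut 15 x 9 x 12 mm, 12 g; origin: centre of its underside. May be absent
- chip_2: loose metal chip, an offcut 15 x 9 x 12 mm, 12 g; origin: centre of its underside. May be absent
- chip_3: loose metal chip, an offcut 15 x 9 x 12 mm, 12 g; origin: centre of its underside. May be absent
- chip_4: loose metal chip, an offcut 15 x 9 x 12 mm, 12 g; origin: centre of its underside. May be absent
- timer: white timer with three buttons, 58 x 62 x 20 mm, flat on the bench; a bystander; origin: centre of its underside
- beaker_50: small clear beaker, 45 mm across, 56 mm high, on the bench; a bystander; origin: centre of its underside

How it is judged:
By the outcome, as a careful person would: the job done as asked, in the order asked, and still so for the second after the job is handed in, with the robot touching nothing.
Of blank_round_large, blank_square, blank_round_small only 2 to 3 are there at a start; the rules pass over those that are not, and their reading is None.
Of chip_1, chip_2, chip_3, chip_4 only 2 to 4 are there at a start; the rules pass over those that are not, and their reading is None.
At some moment in a run one of blank_round_large, blank_square, blank_round_small may be knocked a few centimetres aside while the robot is not near it.
It also fails if it takes over 208 s, if anything falls off the work surface, if the arm or the gripper's body presses on something with over 40 N, if the wrist force passes 120 N, or if a joint passes its speed limit or range.

## Working session

There is one attempt and no reset: what is moved stays moved. The work goes in short steps, Python scripts to look and compute and a shell command to move; the robot and the scene stay as the last step left them, time stands still between calls to the robot, and variables do not carry over. Pictures are saved under pics/ and viewed, about 12 in all and at most 16, crops included, and the job is handed in when it is done.

```bash
mkdir -p pics; ls
cat > h.py <<'E'
import numpy as np, cv2
from scipy.spatial.transform import Rotation as R
from workcell import bot
def q2R(q): return R.from_quat([q[1],q[2],q[3],q[0]]).as_matrix()
def tool():
    s=bot.sense(); T=np.eye(4); T[:3,:3]=q2R(s["tool_rot"]); T[:3,3]=s["tool_pos"]; return T
def snap(cam,png=None):
    T=tool(); d=bot.snapshot(cam)
    d["W"]=np.linalg.inv(d["camera_from_world"]) if cam!="wrist" else T@d["hand_eye"]
    if png: cv2.imwrite("pics/"+png,d["color"])
    return d
def find(d,cam,q,fn="spot_point",n=2):
    out=[]
    for r in getattr(bot,fn)(cam,q)[:n]:
        p=d["W"]@np.r_[r["at"],1]; out.append((np.round(p[:3],4),round(r["confidence"],2)))
    return out
E
python3 - <<'E'
from h import *
s=bot.sense(); print(s)
for c in ["side","top","wrist"]:
    d=snap(c,c+"0.png"); print(c,d["vertical_fov"],d["cx"],d["cy"]); print(np.round(d["W"],3))
    for q in ["swivel_base","handle_top","apron_lip","cavity_round_large","cavity_square","cavity_round_small","chip_tray","blank_stand","blank_round_large","blank_square","blank_round_small","scraper","scraper_rest","chip_1","timer","beaker_50"]:
        print(q,find(d,c,q,n=4 if "chip_1" in q else 2))
print(bot.sense()["time_s"])
E
```

```text
pics
{'time_s': 0.0, 'joint_positions': array([-1.23886976,  0.3842645 ,  0.01638146,  1.37118782, -0.0063076 ,
        1.38820233, -0.04654401]), 'joint_velocities': array([ 0.00027894, -0.00065295,  0.00138717, -0.00077563,  0.00034699,
       -0.00067867, -0.0002642 ]), 'joint_torque': array([ 2.59990211e-04, -6.27593637e+01,  8.44405442e-01, -3.71817827e+01,
        1.64850435e-02,  1.41164713e-02,  5.13018040e-05]), 'tool_pos': array([0.24017482, 0.57644831, 0.23024727]), 'tool_rot': array([-0.69267316,  0.69407326, -0.13881113,  0.13855565]), 'contact_force': array([ 0.7103621 , -0.28263863, -0.15735474]), 'wrist_torque': array([-0.02809937,  0.00363971,  0.04947537]), 'opening': 0.08518085022318102}
side 49.88029152777972 262.1691524358342 200.39524798308034
[[ 0.167  0.48  -0.861 -0.521]
 [-0.986  0.092 -0.14  -0.305]
 [ 0.012  0.873  0.488  0.735]
 [ 0.     0.     0.     1.   ]]
swivel_base [(array([ 0.4367, -0.0338,  0.0007]), 0.56)]
handle_top [(array([ 0.4341, -0.1312,  0.2588]), 0.72)]
apron_lip [(array([0.4424, 0.0575, 0.205 ]), 0.55)]
cavity_round_large [(array([ 0.437
[... 2128 characters left out ...]
 0.0093, 0.2077]), 0.56), (array([0.4388, 0.0349, 0.2064]), 0.49), (array([0.4197, 0.0239, 0.2052]), 0.4)]
timer [(array([ 0.4305, -0.2175, -0.0007]), 0.59)]
beaker_50 []
wrist 65.70646984690485 252.7092150436439 196.673896269232
[[ 0.385 -0.89  -0.242  0.178]
 [ 0.923  0.371  0.103  0.604]
 [-0.001 -0.263  0.965  0.374]
 [ 0.     0.     0.     1.   ]]
swivel_base []
handle_top []
apron_lip []
cavity_round_large []
cavity_square []
cavity_round_small []
chip_tray []
blank_stand []
blank_round_large []
blank_square []
blank_round_small []
scraper []
scraper_rest []
chip_1 []
timer [(array([ 5.122e-01,  9.270e-02, -5.000e-04]), 0.62)]
beaker_50 [(array([ 0.5075,  0.0959, -0.0013]), 0.73)]
2.55
```

View pics/top0.png

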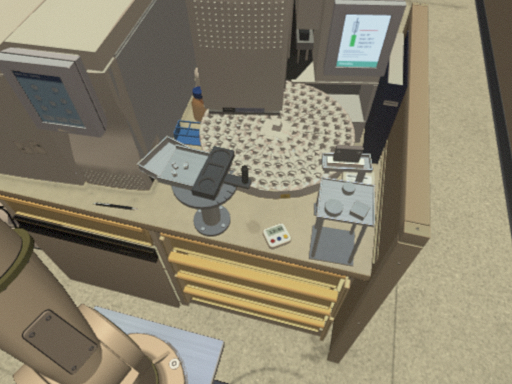

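View pics/side0.png

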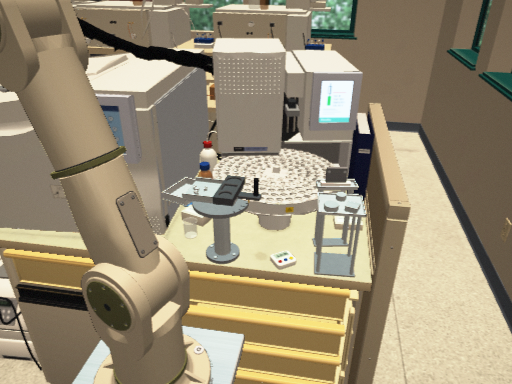

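The top view shows the swivel at px (212,180) with the handle at (245,175), the chips on the apron at about (180,167), the stand with three blanks at (345,205), and the scraper at (347,157). The detections agree with this. Next I'll check obstacles and the current tool frame.

```bash
cat >> h.py <<'E'
def cloud(d):
    z=d["range_z"]; h,w=z.shape; f=h/2/np.tan(np.radians(d["vertical_fov"])/2)
    v,u=np.mgrid[:h,:w]; m=z>0
    P=np.c_[((u-d["cx"])/f*z)[m],(-(v-d["cy"])/f*z)[m],-z[m]]
    return P@d["W"][:3,:3].T+d["W"][:3,3]
def yaw():  # angle of tool z in world xy
    T=tool(); return np.degrees(np.arctan2(T[1,2],T[0,2]))
def plan(p,yawdeg=None,step=4.5):
    """print rows: turn first (about tool y), then shift in turned tool frame, cm."""
    T=tool(); M=T[:3,:3]; print("pos",np.round(T[:3,3],4),"yaw",round(yaw(),2),"tooly",np.round(M[:,1],3))
    if yawdeg is not None:
        dy=(yawdeg-yaw()+180)%360-180; a=-np.radians(dy)  # tool y is down
        print("turn about tool y total %.4f rad"%a)
        M=R.from_euler("z",dy,degrees=True).as_matrix()@M
    t=M.T@(np.array(p)-T[:3,3])*100; n=max(1,int(np.ceil(np.linalg.norm(t)/step)))
    print("shift cm total",np.round(t,2)," n",n," each",np.round(t/n,3))
E
python3 - <<'E'
from h import *
T=tool(); print(np.round(T,3),yaw())
P=np.r_[cloud(snap("top")),cloud(snap("side"))]
xs=np.arange(.2,.75,.05); 
print("y\\x",np.round(xs,2))
for y in np.arange(.65,-.5,-.05):
    r=[]
    for x in xs:
        m=(abs(P[:,0]-x-.025)<.025)&(abs(P[:,1]-y-.025)<.025)&(P[:,2]>-.1)
        r.append("%4.2f"%np.percentile(P[m,2],98) if m.sum()>5 else "  . ")
    print("%.2f"%y,*r)
E
```

```text
[[ 0.923 -0.     0.385  0.24 ]
 [-0.385  0.     0.923  0.577]
 [-0.    -1.     0.     0.231]
 [ 0.     0.     0.     1.   ]] 67.38215333332572
y\x [0.2  0.25 0.3  0.35 0.4  0.45 0.5  0.55 0.6  0.65 0.7 ]
0.65   .    .    .  -0.00 0.10   .    .  0.42   .    .    . 
0.60   .    .    .  0.00 0.25 0.42 0.42   .    .    .    . 
0.55   .    .    .  0.00 0.39 0.42 0.42   .    .    .    . 
0.50   .    .    .  0.00 0.42 0.43   .    .    .    .    . 
0.45   .    .    .  0.00 0.38 0.00   .  0.44 0.44   .  0.46
0.40   .    .    .  0.00 0.34 0.00 0.45 0.45 0.61 0.46 0.47
0.35   .    .    .  0.00 0.38 0.46 0.46 0.46 0.60 0.46 0.46
0.30   .    .    .  0.00 0.46 0.46 0.46 0.46 0.57 0.57 0.46
0.25   .    .    .  0.00 0.46 0.46 0.46 0.46 0.55 0.55 0.46
0.20   .    .    .  0.00 0.46 0.46 0.46 0.46 0.46 0.54 0.46
0.15   .    .    .  0.00 0.46 0.46 0.46 0.46 0.46 0.53 0.45
0.10   .    .    .  0.00 0.19 0.19 0.19 0.03 0.04 0.52 0.05
0.05   .    .    .  0.22 0.21 0.21 0.19 0.03 0.01 0.52 0.52
-0.00   .    .    .  0.22 0.22 0.22 0.19 0.54 0.55 0.55 0.55
-0.05   .    .    .  0.23 0.23 0.23 0.23 0.54 0.55 0.55 0.55
-0.10   .    .    .  0.23 0.23 0.23 0.23 0.54 0.55 0.55 0.55
-0.15   .    .    .  0.00 0.26 0.19 0.19 0.54 0.55 0.55 0.55
-0.20   .    .    .  0.00 0.19 0.19 0.19 0.53 0.54 0.55 0.40
-0.25   .    .    .  0.02 0.18 0.19 0.19 0.19 0.19 0.19 0.44
-0.30   .    .    .  0.00 0.20 0.20 0.21 0.21 0.19 0.19 0.47
-0.35   .    .    .  0.21 0.22 0.21 0.26 0.26 0.19 0.19 0.45
-0.40   .    .    .  0.20 0.22 0.22 0.26 0.26 0.19 0.19   . 
-0.45   .    .    .  0.20 0.21 0.20 0.21 0.21 0.02 0.03 0.29
```

```bash
python3 -m pendant '0 -3.7 0 0 0.137 0;0 -3.7 0 0 0.137 0;0 -3.7 0 0 0.137 0;0 -3.7 0 0 0.137 0;0 -3.7 0 0 0.137 0;0 -3.7 0 0 0.137 0;0 -3.7 0 0 0.137 0;0 -3.7 0 0 0.137 0;0 -3.7 0 0 0.137 0;3.85 0 1.94 0 0 0;3.85 0 1.94 0 0 0;3.85 0 1.94 0 0 0;3.85 0 1.94 0 0 0;3.85 0 1.94 0 0 0;3.85 0 1.94 0 0 0;3.85 0 1.94 0 0 0' 0.6 ; python3 -c "
from h import *
plan([.435,-.06,.56]); plan([.433,-.133,.40])"
```

```text
time_s: 4.25
tool_pos: [0.3555, 0.2852, 0.5269]
tool_rot: [0.498, -0.473, 0.52, -0.508]
contact_force: [0.4, 0.4, -0.3]
opening: 0.0513
pos [0.3555 0.2852 0.5269] yaw -3.27 tooly [ 0.015  0.036 -0.999]
shift cm total [33.87 -4.45  9.95]  n 8  each [ 4.233 -0.556  1.244]
pos [0.3555 0.2852 0.5269] yaw -3.27 tooly [ 0.015  0.036 -0.999]
shift cm total [41.76 11.27  9.96]  n 10  each [4.176 1.127 0.996]
```

```bash
python3 -m pendant '4.2 0 1.24 0 0 0;4.2 0 1.24 0 0 0;4.2 0 1.24 0 0 0;4.2 0 1.24 0 0 0;4.2 0 1.24 0 0 0;4.2 0 1.24 0 0 0;4.2 0 1.24 0 0 0;4.2 0 1.24 0 0 0;0 3 0 0 0 0;0 4 0 0 0 0;0 4 0 0 0 0;0 2 0 0 0 0;0 0 0 0 0 0;0 0 0 0 0 0' 0.6 ; python3 -c "
from h import *
plan([.433,-.133,.40])
d=snap('wrist','w1.png')
for q in ['swivel_base','handle_top','apron_lip','cavity_round_large','cavity_square','cavity_round_small','chip_tray','chip_1']: print(q,find(d,'wrist',q,n=4))
"
```

```text
time_s: 5.65
tool_pos: [0.4371, -0.0493, 0.3868]
tool_rot: [0.498, -0.473, 0.519, -0.508]
contact_force: [-0.6, -0.4, 0.8]
opening: 0.0516
pos [ 0.4371 -0.0493  0.3868] yaw -3.28 tooly [ 0.015  0.036 -0.999]
shift cm total [ 8.32 -1.63  0.09]  n 2  each [ 4.162 -0.814  0.043]
swivel_base []
handle_top [(array([ 0.4399, -0.1338,  0.2566]), 0.81)]
apron_lip [(array([0.4436, 0.0553, 0.2069]), 0.97)]
cavity_round_large [(array([ 0.479 , -0.0613,  0.2211]), 0.67)]
cavity_square [(array([ 0.4333, -0.0589,  0.217 ]), 0.75)]
cavity_round_small [(array([ 0.395 , -0.0568,  0.2176]), 0.94)]
chip_tray [(array([0.4742, 0.081 , 0.1693]), 0.61)]
chip_1 [(array([0.4439, 0.0102, 0.2051]), 0.51), (array([0.4373, 0.033 , 0.2054]), 0.43), (array([0.4202, 0.0281, 0.211 ]), 0.4)]
```

View pics/w1.png

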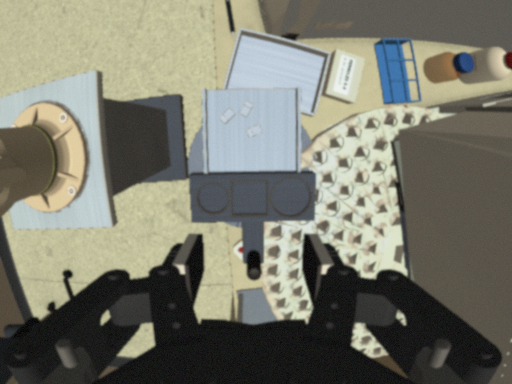

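The picture shows the handle at (254,262), the die block at (252,197) and three chips at (228,116), (247,109) and (254,131). The tray is turned about 15° from the apron, so the swivel stands at click 3. Next I'll straighten the small tool tilt and go to the handle.

```bash
python3 -m pendant '4.2 0 0 -0.013 0 -0.037;4.2 0 0.05 0 0 0;0 4.1 0 0 0 0;0 4.1 0 0 0 0;0 0 0 0 0 0;0 0 0 0 0 0' ; python3 -c "
from h import *
plan([.433,-.1335,.222])
d=snap('wrist','w2.png'); print(find(d,'wrist','handle_top'))
d=snap('top'); print(find(d,'top','handle_top'))
"
```

```text
time_s: 6.7
tool_pos: [0.4328, -0.133, 0.3033]
tool_rot: [-0.485, 0.486, -0.514, 0.514]
contact_force: [0.5, -0.8, 0.8]
opening: 0.0512
pos [ 0.4328 -0.133   0.3033] yaw -3.25 tooly [-0.001 -0.001 -1.   ]
shift cm total [0.04 8.13 0.03]  n 2  each [0.022 4.066 0.015]
[(array([ 0.4396, -0.1339,  0.2545]), 0.88)]
[(array([ 0.4332, -0.1346,  0.2607]), 0.73), (array([ 0.4246, -0.3913,  0.2007]), 0.28)]
```

View pics/w2.png

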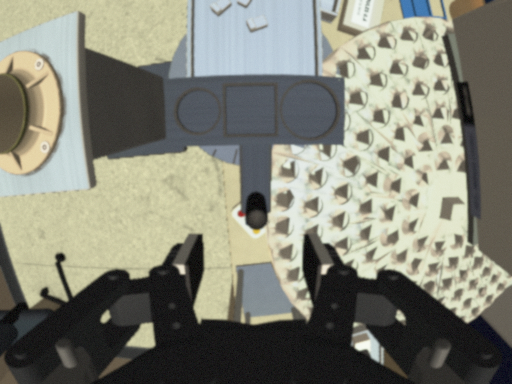

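The handle at (257,205) sits between the open jaws, whose centre is at column 253. I'll descend and grip.

```bash
python3 -m pendant '0 4 0.1 0 0 0;0 4.1 0.1 0 0 0;0 0 0 0 0 0;0 0 0 0 0 0' ; python3 -m pendant '0 0 0 0 0 0;0 0 0 0 0 0;0 0 0 0 0 0;0 0 0 0 0 0;0 0 0 0 0 0;0 0 0 0 0 0' 0.1 30; python3 -c "
from h import *
plan([.4071,-.1291,.222])"
```

```text
time_s: 7.3
tool_pos: [0.4353, -0.1335, 0.2229]
tool_rot: [-0.485, 0.486, -0.514, 0.514]
contact_force: [0.2, -0.2, 0.4]
opening: 0.0514
time_s: 7.9
tool_pos: [0.4356, -0.1335, 0.2231]
tool_rot: [-0.486, 0.485, -0.514, 0.515]
contact_force: [-3.7, 1.1, 9.1]
opening: 0.0153
pos [ 0.4356 -0.1335  0.2231] yaw -3.27 tooly [ 0.002 -0.    -1.   ]
shift cm total [-0.28  0.1  -2.87]  n 1  each [-0.278  0.104 -2.867]
```

```bash
python3 -m pendant '-0.03 0 -0.65 0 0.065 0;-0.03 0 -0.65 0 0.065 0;-0.03 0 -0.65 0 0.065 0;-0.03 0 -0.65 0 0.065 0;0 0 0 0 0 0;0 0 0 0 0 0;0 0 0 0 0 0' ; python3 -c "
from h import *
d=snap('top','t3.png'); print(yaw(),find(d,'top','handle_top'),find(d,'top','apron_lip'),find(d,'top','chip_tray'))"
```

```text
time_s: 8.6
tool_pos: [0.4098, -0.129, 0.2231]
tool_rot: [-0.415, 0.414, -0.572, 0.573]
contact_force: [-3.4, -2.1, 9.9]
opening: 0.0151
-18.219356755767034 [(array([ 0.4085, -0.128 ,  0.257 ]), 0.65)] [(array([0.4687, 0.0509, 0.2068]), 0.75)] [(array([0.4799, 0.0767, 0.1651]), 0.8)]
```

```bash
python3 -m pendant '0 0 0 0 0 0;0 0 0 0 0 0;0 0 0 0 0 0;0 0 0 0 0 0;0 -3 0 0 0 0;0 -5 0 0 0 0;0 -4 0 0 0 0;0 0 0 0 0 0' 0.5; python3 -c "
from h import *
d=snap('wrist','w4.png')
for q in ['handle_top','apron_lip','cavity_round_large','cavity_square','cavity_round_small','chip_tray','chip_1']: print(q,find(d,'wrist',q,n=4))
for c in ['top','side']:
  d=snap(c)
  for q in ['handle_top','apron_lip','cavity_round_large','cavity_round_small','scraper','scraper_rest']: print(c,q,find(d,c,q,n=1))
"
```

```text
time_s: 9.6
tool_pos: [0.4114, -0.1285, 0.3462]
tool_rot: [-0.417, 0.413, -0.571, 0.574]
contact_force: [-0.6, -0.2, -0.5]
opening: 0.0428
handle_top [(array([ 0.4112, -0.1284,  0.2552]), 0.81)]
apron_lip [(array([ 0.4244, -0.0579,  0.218 ]), 0.45)]
cavity_round_large [(array([ 0.4687, -0.0696,  0.224 ]), 0.68)]
cavity_square [(array([ 0.4261, -0.0549,  0.216 ]), 0.86)]
cavity_round_small [(array([ 0.388 , -0.0454,  0.22  ]), 0.71)]
chip_tray []
chip_1 [(array([0.4344, 0.0326, 0.2091]), 0.74), (array([0.4531, 0.0113, 0.2041]), 0.57), (array([0.4514, 0.0334, 0.2051]), 0.56), (array([ 0.4682, -0.0706,  0.2192]), 0.49)]
top handle_top [(array([ 0.4083, -0.1286,  0.259 ]), 0.66)]
top apron_lip [(array([0.4691, 0.0512, 0.2079]), 0.68)]
top cavity_round_large [(array([ 0.4679, -0.0736,  0.2233]), 0.97)]
top cavity_round_small [(array([ 0.392 , -0.0514,  0.22  ]), 0.68)]
top scraper [(array([ 0.5472, -0.3419,  0.2004]), 0.84)]
top scraper_rest []
side handle_top [(array([ 0.4097, -0.1264,  0.2593]), 0.8)]
side apron_lip [(array([0.4648, 0.056 , 0.2058]), 0.57)]
side cavity_round_large [(array([ 0.5082,  0.0909, -0.0023]), 0.67)]
side cavity_round_small [(array([ 0.3902, -0.0478,  0.2214]), 0.64)]
side scraper [(array([ 0.5511, -0.3412,  0.1954]), 0.64)]
side scraper_rest [(array([ 0.4293, -0.058 ,  0.2154]), 0.65)]
```

View pics/w4.png

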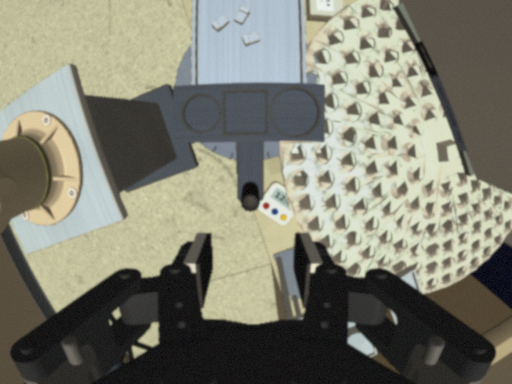

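The apron now faces the tray: lip at about (.467,.053), direction 72°. The timer is untouched at (275,205). Next is the scraper.

```bash
python3 -m pendant '0 -2.5 0 0 -0.106 0;0 -2.5 0 0 -0.106 0;0 -2.5 0 0 -0.106 0;4.2 0 0.2 0 0 0;4.2 0 0.2 0 0 0;4.2 0 0.2 0 0 0;4.2 0 0.2 0 0 0;4.2 0 0.2 0 0 0;0 0 4.2 0 0 0;0 0 4.2 0 0 0;0 0 0 0 0 0;0 0 0 0 0 0' 0.6; python3 -c "
from h import *
plan([.55,-.34,.3])
d=snap('wrist','w5.png')
for q in ['scraper','scraper_rest','blank_stand','blank_round_large','blank_square','blank_round_small']: print(q,find(d,'wrist',q,n=2),find(d,'wrist',q,'look_for',n=1))
"
```

```text
time_s: 11.9
tool_pos: [0.5045, -0.3341, 0.4151]
tool_rot: [-0.499, 0.502, -0.5, 0.499]
contact_force: [0.2, -0.7, 0.2]
opening: 0.0511
pos [ 0.5045 -0.3341  0.4151] yaw 0.09 tooly [-0.004 -0.002 -1.   ]
shift cm total [ 0.58 11.5   4.59]  n 3  each [0.192 3.833 1.53 ]
scraper [(array([ 0.5448, -0.3404,  0.1993]), 0.57)] [(array([ 0.5426, -0.3347,  0.2577]), 0.71)]
scraper_rest [(array([ 0.5527, -0.343 , -0.0018]), 0.98)] [(array([ 0.5558, -0.3431,  0.1974]), 0.65)]
blank_stand [] [(array([ 0.4548, -0.3477,  0.1976]), 0.91)]
blank_round_large [(array([ 0.4166, -0.3318,  0.2029]), 0.7)] [(array([ 0.4202, -0.3305,  0.2189]), 0.88)]
blank_square [(array([ 0.4235, -0.385 ,  0.2003]), 0.66)] [(array([ 0.4263, -0.3854,  0.2169]), 0.9)]
blank_round_small [(array([ 0.4827, -0.3759,  0.198 ]), 0.75)] [(array([ 0.4835, -0.3714,  0.2147]), 0.92)]
```

View pics/w5.png

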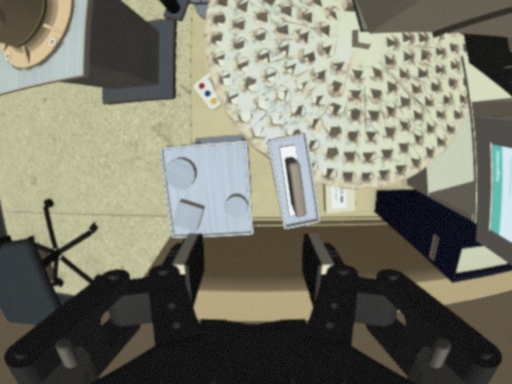

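The scraper neck is at (295,185), its long axis tilted by several degrees. The three blanks are at (181,173), (189,214) and (237,205). I'll fit the neck's angle from the wrist depth.

```bash
cat >> h.py <<'E'
def wcloud(d):
    z=d["range_z"]; h,w=z.shape; f=h/2/np.tan(np.radians(d["vertical_fov"])/2)
    v,u=np.mgrid[:h,:w]; a=u-d["cx"]; b=v-d["cy"]; r=np.hypot(a,b)+1e-9; t=np.tan(np.clip(r/f,0,1.3))/r
    P=np.stack([a*t*z,-b*t*z,-z],-1)
    Q=P@d["W"][:3,:3].T+d["W"][:3,3]; Q[z<=0]=np.nan; return Q
def rect(Q,lo,hi,zlo,zhi):
    m=(Q[...,2]>zlo)&(Q[...,2]<zhi)&(Q[...,0]>lo[0])&(Q[...,0]<hi[0])&(Q[...,1]>lo[1])&(Q[...,1]<hi[1])
    p=Q[m]; c,s,a=cv2.minAreaRect((p[:,:2]*1000).astype(np.float32))
    print(len(p),"rect c(mm)",np.round(c,1),"size",np.round(s,1),"ang",round(a,1),"z",np.round(np.nanmedian(p[:,2]),4)); return p
E
python3 -c "
from h import *
d=snap('wrist'); Q=wcloud(d)
rect(Q,(.5,-.42),(.6,-.26),.245,.275)
rect(Q,(.5,-.42),(.62,-.26),.203,.23)
d=snap('top'); rect(cloud(d),(.5,-.42),(.6,-.26),.25,.275)
"
```

```text
686 rect c(mm) [ 550.1 -341.4] size [12.7 59.4] ang 9.8 z 0.2592
1237 rect c(mm) [ 533.6 -348.6] size [ 90.1 114.7] ang 11.6 z 0.209
176 rect c(mm) [ 549.4 -343.5] size [13.6 58.9] ang 10.5 z 0.2581
```

```bash
python3 -m pendant '0 0 0 0 -0.087 0;0 0 0 0 -0.087 0;0.8 4 2.17 0 0 0;0.8 4 2.17 0 0 0;0 3.5 0 0 0 0;0 0 0 0 0 0;0 0 0 0 0 0' 0.6; python3 -c "
from h import *
plan([.550,-.342,.230],10)"
```

```text
time_s: 13.35
tool_pos: [0.5488, -0.3424, 0.3027]
tool_rot: [-0.541, 0.542, -0.454, 0.455]
contact_force: [0.4, -0.3, 1.2]
opening: 0.0511
pos [ 0.5488 -0.3424  0.3027] yaw 10.0 tooly [-0.001 -0.001 -1.   ]
turn about tool y total -0.0001 rad
shift cm total [-0.03  7.27  0.14]  n 2  each [-0.015  3.633  0.068]
```

```bash
python3 -m pendant '0 3.6 0.1 0 0 0;0 3.6 0 0 0 0;0 0 0 0 0 0;0 0 0 0 0 0' 0.6;  python3 -m pendant '0 0 0 0 0 0;0 0 0 0 0 0;0 0 0 0 0 0;0 0 0 0 0 0;0 0 0 0 0 0;0 0 0 0 0 0;0 0 0 0 0 0' 0.05 45; python3 -m pendant '0 -2 0 0 0 0;0 -4 0 0 0 0;0 -4 0 0 0 0;0 -4 0 0 0 0;0 0 0 0 0 0;0 0 0 0 0 0'; python3 -c "
from h import *
plan([.455,-.30,.37],10); plan([.445,-.025,.37],72)"
```

```text
time_s: 13.75
tool_pos: [0.5504, -0.343, 0.2327]
tool_rot: [-0.542, 0.542, -0.453, 0.456]
contact_force: [-0.6, -0.4, 0.7]
opening: 0.0515
time_s: 14.45
tool_pos: [0.5506, -0.343, 0.2318]
tool_rot: [-0.542, 0.542, -0.453, 0.456]
contact_force: [0.6, 0.4, 7.6]
opening: 0.0113
time_s: 15.05
tool_pos: [0.5499, -0.3428, 0.3706]
tool_rot: [-0.541, 0.542, -0.454, 0.455]
contact_force: [-0.5, -0.1, -1.3]
opening: 0.0114
pos [ 0.5499 -0.3428  0.3706] yaw 9.98 tooly [ 0.001 -0.002 -1.   ]
turn about tool y total -0.0003 rad
shift cm total [-5.87  0.04 -8.6 ]  n 3  each [-1.955  0.015 -2.868]
pos [ 0.5499 -0.3428  0.3706] yaw 9.98 tooly [ 0.001 -0.002 -1.   ]
turn about tool y total -1.0824 rad
shift cm total [-19.8    0.04  26.98]  n 8  each [-2.475  0.005  3.373]
```

```bash
python3 -m pendant '-1.95 0 -2.87 0 0 0;-1.95 0 -2.87 0 0 0;-1.95 0 -2.87 0 0 0;0 0 0 0 -0.135 0;0 0 0 0 -0.135 0;0 0 0 0 -0.135 0;0 0 0 0 -0.135 0;0 0 0 0 -0.135 0;0 0 0 0 -0.135 0;0 0 0 0 -0.135 0;0 0 0 0 -0.135 0;-1.62 0 4.34 0 0 0;-1.62 0 4.34 0 0 0;-1.62 0 4.34 0 0 0;-1.62 0 4.34 0 0 0;-1.62 0 4.34 0 0 0;-1.62 0 4.34 0 0 0;0 0 0 0 0 0;0 0 0 0 0 0'; python3 -c "
from h import *
plan([.4429,-.0225,.27],72)
d=snap('wrist','w6.png'); Q=wcloud(d)
print(find(d,'wrist','handle_top'),find(d,'wrist','chip_1',n=4),find(d,'wrist','scraper'))
p=rect(Q,(.35,-.13),(.53,.0),.224,.234)
d=snap('top','t6.png'); p=rect(cloud(d),(.35,-.13),(.53,.0),.224,.234);print(find(d,'top','apron_lip'),find(d,'top','chip_1',n=4))
"
```

```text
time_s: 16.95
tool_pos: [0.443, -0.0204, 0.3681]
tool_rot: [-0.698, 0.699, -0.111, 0.109]
contact_force: [1.0, -1.1, -1.5]
opening: 0.0113
pos [ 0.443  -0.0204  0.3681] yaw 72.13 tooly [-0.003 -0.002 -1.   ]
turn about tool y total 0.0022 rad
shift cm total [ 0.08  9.81 -0.18]  n 3  each [ 0.025  3.269 -0.059]
[(array([ 0.4112, -0.1287,  0.2579]), 0.59)] [(array([0.4509, 0.0317, 0.206 ]), 0.65), (array([0.4532, 0.0081, 0.2054]), 0.57), (array([ 0.4684, -0.0697,  0.2218]), 0.55)] [(array([ 0.4372, -0.0192,  0.3391]), 0.78)]
3181 rect c(mm) [423.  -83.1] size [101.1 134.5] ang 71.3 z 0.2275
644 rect c(mm) [424.1 -83.2] size [100.9 136.9] ang 72.7 z 0.2269
[(array([0.47  , 0.05  , 0.2083]), 0.86)] [(array([ 0.4082, -0.1273,  0.2608]), 0.63), (array([ 0.3934, -0.0502,  0.2234]), 0.4), (array([0.4568, 0.0096, 0.2053]), 0.39)]
```

View pics/w6.png

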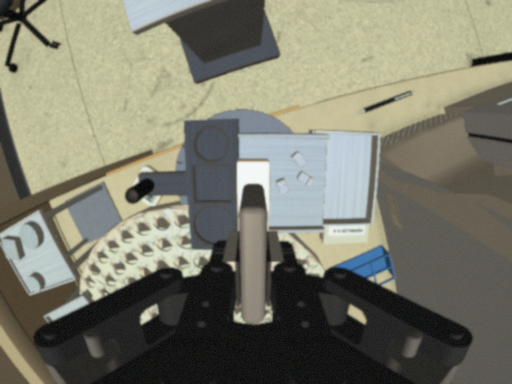

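Three chips are visible at (282,185), (305,178) and (298,158), and the scraper hangs just ahead of the block face. I'll lower it onto the apron.

```bash
python3 -m pendant '0 4 0 0 0 0;0 4 0 0 0 0;0 4 0 0 0 0;0 0.6 0 0 0 0;0 0 0 0 0 0;0 0 0 0 0 0';python3 -m pendant '0 0.3 0 0 0 0;0 0 0 0 0 0;0 0 0 0 0 0'; python3 -c "
from h import *
plan([.4395+.090*.309,-.0335+.090*.951,.2398],72)
d=snap('wrist');print(find(d,'wrist','chip_1',n=4))"
```

```text
time_s: 17.9
tool_pos: [0.4446, -0.0221, 0.2454]
tool_rot: [-0.698, 0.698, -0.111, 0.112]
contact_force: [-0.2, 0.5, -0.9]
opening: 0.0113
time_s: 18.2
tool_pos: [0.4439, -0.0219, 0.2411]
tool_rot: [-0.698, 0.699, -0.111, 0.112]
contact_force: [-0.3, -0.0, -2.2]
opening: 0.0113
pos [ 0.4439 -0.0219  0.2411] yaw 71.9 tooly [ 0.001 -0.001 -1.   ]
turn about tool y total -0.0018 rad
shift cm total [-0.06  0.13  7.76]  n 2  each [-0.032  0.064  3.881]
[(array([0.4568, 0.0087, 0.2052]), 0.82), (array([0.4541, 0.0313, 0.2038]), 0.79), (array([0.4359, 0.0289, 0.2116]), 0.57)]
```

```bash
python3 -m pendant '0 0.1 0 0 0 0;0 0.1 0 0 0 0;0 0 0 0 0 0;0 0 0 0 0 0'; python3 -m pendant '0 0 0.55 0 0 0;0 0 0.55 0 0 0;0 0 0.55 0 0 0;0 0 0.55 0 0 0;0 0 0.55 0 0 0;0 0 0.55 0 0 0;0 0 0.55 0 0 0;0 0 0.55 0 0 0;0 0 0.55 0 0 0;0 0 0.55 0 0 0;0 0 0 0 0 0'
```

```text
time_s: 18.7
tool_pos: [0.4437, -0.0219, 0.2396]
tool_rot: [-0.698, 0.698, -0.111, 0.111]
contact_force: [-6.0, 0.5, 10.3]
opening: 0.0113
time_s: 19.8
tool_pos: [0.4617, 0.0292, 0.2397]
tool_rot: [-0.698, 0.699, -0.111, 0.112]
contact_force: [-1.4, -3.9, 8.2]
opening: 0.0112
```

```bash
python3 -m pendant '0 0 0.5 0 0 0;0 0 0.5 0 0 0;0 0 0.5 0 0 0;0 0 0.5 0 0 0;0 0 0.5 0 0 0;0 0 0.4 0 0 0;0 0 0 0 0 0;0 0 0 0 0 0'; python3 -c "
from h import *
d=snap('wrist','w7.png');print(tool()[:3,3],find(d,'wrist','chip_1',n=4))
d=snap('top','t7.png');print(find(d,'top','chip_1',n=4),find(d,'top','apron_lip'))
im=cv2.imread('pics/w7.png')[60:300,150:450]; cv2.imwrite('pics/w7c.png',cv2.resize(im,None,fx=2,fy=2))"
```

```text
time_s: 20.6
tool_pos: [0.4706, 0.0566, 0.2396]
tool_rot: [-0.698, 0.699, -0.111, 0.113]
contact_force: [-0.2, -4.0, 7.5]
opening: 0.0112
[0.47060613 0.05654462 0.23962146] [(array([0.4923, 0.0653, 0.1753]), 0.54), (array([0.4565, 0.0695, 0.1861]), 0.43)]
[] [(array([0.4696, 0.0499, 0.2078]), 0.87)]
```

View pics/w7c.png

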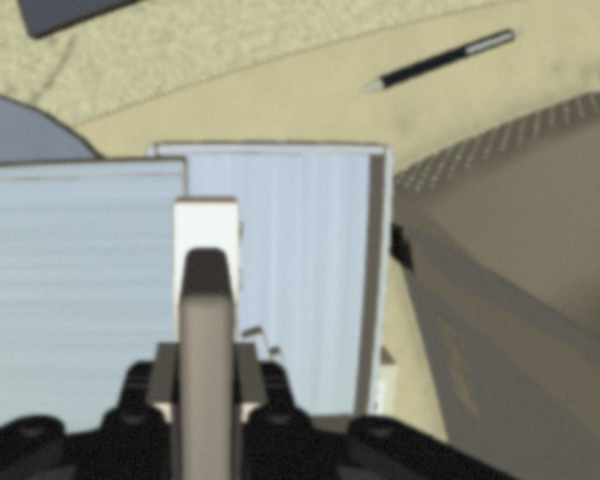

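```bash
python3 -m pendant '0 0 0.4 0 0 0;0 -0.1 0.4 0 0 0;0 -0.3 0 0 0 0;0 -4 0 0 0 0;0 -4 0 0 0 0;0 -4.6 -2.5 0 0 0;0 0 -4.5 0 0 0;0 0 -4.5 0 0 0;0 0 0 0 0 0;0 0 0 0 0 0'; python3 -c "
from h import *
d=snap('wrist','w8.png');print(tool()[:3,3],find(d,'wrist','chip_1',n=5))
d=snap('top','t8.png');print(find(d,'top','chip_1',n=4),find(d,'top','apron_lip'))
im=cv2.imread('pics/w8.png')[60:300,150:450]; cv2.imwrite('pics/w8c.png',cv2.resize(im,None,fx=2,fy=2))"
```

```text
time_s: 21.85
tool_pos: [0.4365, -0.0434, 0.3668]
tool_rot: [0.698, -0.698, 0.112, -0.112]
contact_force: [0.2, 0.4, -2.0]
opening: 0.0114
[ 0.43672615 -0.04202912  0.36641379] [(array([0.4943, 0.0667, 0.1753]), 0.61), (array([0.4615, 0.0615, 0.177 ]), 0.58)]
[(array([0.4963, 0.0662, 0.1745]), 0.36)] [(array([0.469 , 0.0486, 0.2066]), 0.67)]
```

View pics/w8c.png

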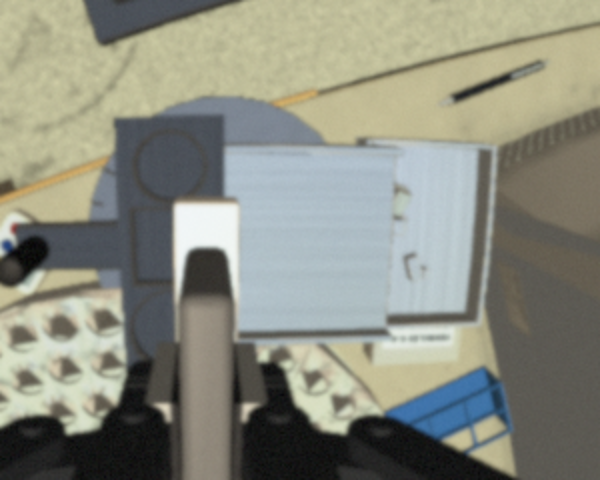

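The apron is clean, and the chips lie in the tray at (402,200) and about (410,265). Next I'll take the scraper back to its rest.

```bash
python3 -m pendant '1.61 0 -4 0 0 0;1.61 0 -4 0 0 0;1.61 0 -4 0 0 0;1.61 0 -4 0 0 0;1.61 0 -4 0 0 0;1.61 0 -4 0 0 0;0 0 0 0 0.135 0;0 0 0 0 0.135 0;0 0 0 0 0.135 0;0 0 0 0 0.135 0;0 0 0 0 0.135 0;0 0 0 0 0.135 0;0 0 0 0 0.135 0;0 0 0 0 0.135 0;1.95 0 2.87 0 0 0;1.95 0 2.87 0 0 0;1.95 0 2.87 0 0 0;0 0 0 0 0 0;0 0 0 0 0 0'; python3 -c "
from h import *
plan([.5506,-.3430,.2318],10)
d=snap('top','t9.png'); rect(cloud(d),(.5,-.42),(.62,-.26),.203,.214)
print(find(d,'top','scraper_rest'))
for q in ['blank_round_large','blank_square','blank_round_small']: print(q,find(d,'top',q,n=2))
"
```

```text
time_s: 24.0
tool_pos: [0.5497, -0.3433, 0.3649]
tool_rot: [-0.541, 0.543, -0.455, 0.454]
contact_force: [-0.0, -0.2, -0.9]
opening: 0.0112
pos [ 0.5497 -0.3433  0.3649] yaw 10.06 tooly [-0.004 -0.001 -1.   ]
turn about tool y total 0.0010 rad
shift cm total [-0.02 13.31  0.15]  n 3  each [-0.008  4.436  0.049]
290 rect c(mm) [ 535.  -349.9] size [ 89.7 114.5] ang 10.2 z 0.207
[(array([0.4971, 0.0661, 0.1749]), 0.51), (array([ 0.4405, -0.0331,  0.0008]), 0.16)]
blank_round_large [(array([ 0.4199, -0.3322,  0.2051]), 0.55), (array([ 0.4469, -0.3594, -0.0005]), 0.32)]
blank_square [(array([ 0.4275, -0.3874,  0.1983]), 0.73)]
blank_round_small [(array([ 0.4829, -0.373 ,  0.1984]), 0.68)]
```

```bash
python3 -m pendant '0 4.4 0.05 0 0 0;0 4.4 0.05 0 0 0;0 3 0.05 0 0 0;0 0.9 0 0 0 0;0 0.45 0 0 0 0;0 0 0 0 0 0;0 0 0 0 0 0'
```

```text
time_s: 24.95
tool_pos: [0.5508, -0.344, 0.2373]
tool_rot: [-0.541, 0.542, -0.453, 0.456]
contact_force: [-0.7, 0.2, -1.1]
opening: 0.0111
```

```bash
python3 -m pendant '0 0.3 0 0 0 0;0 0 0 0 0 0;0 0 0 0 0 0;0 0 0 0 0 0'; python3 -m pendant '0 0.15 0 0 0 0;0 0 0 0 0 0;0 0 0 0 0 0'
```

```text
time_s: 25.35
tool_pos: [0.5505, -0.3434, 0.2324]
tool_rot: [-0.541, 0.542, -0.454, 0.455]
contact_force: [-0.5, 0.4, -1.8]
opening: 0.0115
time_s: 25.65
tool_pos: [0.5506, -0.3434, 0.2318]
tool_rot: [-0.542, 0.542, -0.454, 0.455]
contact_force: [-1.6, 1.7, 5.5]
opening: 0.0115
```

```bash
python3 -m pendant '0 0 0 0 0 0;0 0 0 0 0 0;0 0 0 0 0 0;0 0 0 0 0 0;0 -3 0 0 0 0;0 -4.5 0 0 0 0;0 -4.5 0 0 0 0;0 -4 0 0 0 0;-2 0 -3.05 0 0 0;-2 0 -3.05 0 0 0;-2 0 -3.05 0 0 0;0 0 0 0 0.122 0;0 0 0 0 0.122 0;0 0 0 0 0.122 0;0 0 0 0 0.122 0;0 0 0 0 0 0;0 0 0 0 0 0' 0.6; python3 -c "
from h import *
plan([.4095,-.128,.30],-18)
d=snap('wrist');Q=wcloud(d)
rect(Q,(.5,-.42),(.6,-.26),.245,.275)
rect(Q,(.52,-.42),(.6,-.26),.203,.22)
"
```

```text
time_s: 27.35
tool_pos: [0.4499, -0.3, 0.3907]
tool_rot: [-0.416, 0.417, -0.571, 0.571]
contact_force: [0.6, 0.6, 0.0]
opening: 0.0512
pos [ 0.4499 -0.3     0.3907] yaw -17.76 tooly [-0.001 -0.001 -1.   ]
turn about tool y total 0.0041 rad
shift cm total [-15.13   9.04  -9.15]  n 5  each [-3.025  1.809 -1.831]
771 rect c(mm) [ 549.3 -341.1] size [13.  60.1] ang 10.4 z 0.2591
1337 rect c(mm) [ 553.9 -344.3] size [ 48.9 115.1] ang 11.6 z 0.2089
```

```bash
python3 -m pendant '-3.8 0 -2.29 0 0 0;-3.8 0 -2.29 0 0 0;-3.8 0 -2.29 0 0 0;-3.75 0 -2.29 0 0 0;0 4 0 0 0 0;0 4 0 0 0 0;0 4 0 0 0 0;0 4.8 0 0 0 0;0 0 0 0 0 0;0 0 0 0 0 0;0 0 0 0 0 0' 0.6; python3 -m pendant '0 0 0 0 0 0;0 0 0 0 0 0;0 0 0 0 0 0;0 0 0 0 0 0;0 0 0 0 0 0;0 0 0 0 0 0' 0.1 30; python3 -c "
from h import *
print(yaw(),bot.sense()['joint_positions'])"
```

```text
time_s: 28.5
tool_pos: [0.4181, -0.1859, 0.227]
tool_rot: [0.411, -0.416, 0.581, -0.566]
contact_force: [-0.4, -0.3, 1.2]
opening: 0.0511
time_s: 29.1
tool_pos: [0.4164, -0.1849, 0.2244]
tool_rot: [0.41, -0.417, 0.582, -0.565]
contact_force: [0.4, 0.3, 0.1]
opening: 0.0084
-18.39522593391785 [-0.9381142   0.02861694  1.34092427  1.83656482 -0.03398054  1.32430242
  0.09064639]
```

```bash
python3 -m pendant '0 -4 0 0 0 0;0 -4 0 0 0 0;0 -4 0 0 0 0;0 0 0 0 0 0' 0.6; python3 -c "
from h import *
T=tool();print(T[:3,3],yaw(),T[:3,1],bot.sense()['joint_positions'].round(2))"; python3 -m pendant '0 0 4 0 0 0;0 0 4 0 0 0;0 0 0 0 0 0;0 0 0 0 0 0' 0.6; python3 -c "
from h import *
T=tool();print(T[:3,3],yaw(),T[:3,1],bot.sense()['joint_positions'].round(2))"
```

```text
time_s: 29.5
tool_pos: [0.421, -0.1873, 0.3486]
tool_rot: [0.412, -0.415, 0.581, -0.566]
contact_force: [1.0, -0.2, -1.2]
opening: 0.0514
[ 0.42096808 -0.18734617  0.34860643] -18.38753494910829 [-0.01494178  0.01429595 -0.99978616] [-0.99 -0.12  1.27  1.59  0.1   1.6  -0.05]
time_s: 29.9
tool_pos: [0.4603, -0.1983, 0.3496]
tool_rot: [0.406, -0.416, 0.584, -0.567]
contact_force: [-0.8, -1.3, 1.1]
opening: 0.0512
[ 0.46033086 -0.19834581  0.34955481] -18.897946865713287 [-0.02579231  0.01035436 -0.9996137 ] [-0.73  0.22  1.3   1.49 -0.2   1.62  0.22]
```

```bash
python3 -m pendant '-3 0 0 0 0 0;-3 0 0 0 0 0;0 0 0 0 0 0;0 0 0 0 0 0' 0.6; python3 -c "
from h import *
plan([.4095,-.128,.35],-18);T=tool();print(bot.sense()['joint_positions'].round(2))"
```

```text
time_s: 30.3
tool_pos: [0.4791, -0.1412, 0.3519]
tool_rot: [0.41, -0.414, 0.584, -0.566]
contact_force: [-0.0, 0.6, -0.3]
opening: 0.0508
pos [ 0.4791 -0.1412  0.3519] yaw -18.71 tooly [-0.019  0.017 -1.   ]
turn about tool y total -0.0124 rad
shift cm total [ 0.9   0.35 -7.02]  n 2  each [ 0.451  0.174 -3.509]
[-0.86  0.2   1.29  1.49 -0.2   1.62  0.1 ]
```

```bash
python3 -m pendant '0.18 0 -1.4 0.023 0 -0.01;0.18 0 -1.4 0 -0.012 0;0.18 0 -1.4 0 0 0;0.18 0 -1.4 0 0 0;0.18 0 -1.4 0 0 0;0 0 0 0 0 0;0 0 0 0 0 0' 0.6; python3 -c "
from h import *
plan([.4095,-.128,.35],-18);T=tool();print(bot.sense()['joint_positions'].round(2))"
```

```text
time_s: 31.0
tool_pos: [0.4101, -0.1296, 0.352]
tool_rot: [0.414, -0.415, 0.573, -0.573]
contact_force: [0.2, -0.8, -1.2]
opening: 0.0513
pos [ 0.4101 -0.1296  0.352 ] yaw -18.27 tooly [-0.001  0.    -1.   ]
turn about tool y total -0.0048 rad
shift cm total [-0.13  0.2  -0.11]  n 1  each [-0.128  0.199 -0.109]
[-0.93 -0.24  0.98  1.66  0.2   1.61 -0.28]
```

```bash
python3 -m pendant '-0.03 2 0 0 0 0;-0.03 2 0 0 0 0;-0.03 2 0 0 0 0;0 2 0 0 0 0;0 2 0 0 0 0;0 2 0 0 0 0;0 0.9 0 0 0 0;0 0 0 0 0 0;0 0 0 0 0 0' 0.6; python3 -c "
from h import *
plan([.4095,-.128,.222],-18);T=tool();print(bot.sense()['joint_positions'].round(2))"
```

```text
time_s: 31.9
tool_pos: [0.411, -0.1274, 0.2236]
tool_rot: [-0.414, 0.416, -0.572, 0.573]
contact_force: [-0.8, -0.3, 0.0]
opening: 0.0512
pos [ 0.411  -0.1274  0.2236] yaw -18.12 tooly [-0.002 -0.002 -1.   ]
turn about tool y total -0.0021 rad
shift cm total [ 0.11  0.16 -0.13]  n 1  each [ 0.109  0.161 -0.126]
[-0.95 -0.17  1.08  1.91  0.16  1.32 -0.23]
```

```bash
python3 -m pendant '0 0 0 0 0 0;0 0 0 0 0 0;0 0 0 0 0 0;0 0 0 0 0 0;0 0 0 0 0 0;0 0 0 0 0 0' 0.1 30;python3 -m pendant '-0.04 0 0.65 0 -0.065 0;-0.04 0 0.65 0 -0.065 0;-0.02 0 0.66 0 -0.066 0;-0.02 0 0.66 0 -0.066 0;-0.02 0 0.65 0 -0.065 0;-0.02 0 0.65 0 -0.065 0;-0.02 0 0.66 0 -0.066 0;-0.02 0 0.66 0 -0.066 0;0 0 0 0 0 0' ; python3 -c "
from h import *
plan([.4395-.1*np.cos(np.radians(102)),-.0335-.1*np.sin(np.radians(102)),.222],12);T=tool();print(bot.sense()['joint_positions'].round(2))"
```

```text
time_s: 32.5
tool_pos: [0.4106, -0.1271, 0.2236]
tool_rot: [0.414, -0.416, 0.573, -0.572]
contact_force: [-3.6, 1.0, 5.6]
opening: 0.015
time_s: 33.4
tool_pos: [0.4634, -0.1286, 0.2236]
tool_rot: [-0.549, 0.551, -0.445, 0.444]
contact_force: [-5.0, 5.1, 10.1]
opening: 0.0152
pos [ 0.4634 -0.1286  0.2236] yaw 12.16 tooly [-0.003 -0.002 -1.   ]
turn about tool y total 0.0028 rad
shift cm total [ 0.2   0.16 -0.36]  n 1  each [ 0.2    0.158 -0.358]
[-0.94  0.14  1.27  1.8  -0.14  1.31  0.57]
```

```bash
python3 -m pendant '-0.01 0 0.63 0 -0.065 0;-0.01 0 0.63 0 -0.065 0;0 0 0.64 0 -0.066 0;0 0 0.64 0 -0.066 0;0 0 0.65 0 -0.065 0;0 0 0.65 0 -0.065 0;0 0 0.66 0 -0.066 0;0 0 0.6 0 -0.066 0;0 0 0 0 0 0;0 0 0 0 0 0' ; python3 -c "
from h import *
plan([.5064,-.1078,.222],42);T=tool();print(bot.sense()['joint_positions'].round(2))
for c in ['top','side']:
  d=snap(c,c+'10.png'); print([find(d,c,q,n=1) for q in ['apron_lip','handle_top','cavity_round_small','cavity_round_large']])"
```

```text
time_s: 34.4
tool_pos: [0.5075, -0.1044, 0.2235]
tool_rot: [0.647, -0.646, 0.289, -0.284]
contact_force: [-14.0, 13.3, 19.8]
opening: 0.0151
pos [ 0.5075 -0.1044  0.2235] yaw 42.17 tooly [-0.005  0.004 -1.   ]
turn about tool y total 0.0030 rad
shift cm total [ 0.18  0.15 -0.31]  n 1  each [ 0.184  0.15  -0.307]
[-0.77  0.26  1.09  1.7  -0.24  1.33  1.1 ]
[[(array([0.3812, 0.0299, 0.2065]), 0.94)], [], [(array([ 0.4295, -0.0862,  0.2201]), 0.86)], [(array([ 0.4844, -0.0246,  0.2203]), 0.91)]]
[[(array([0.3775, 0.0344, 0.2048]), 0.63)], [], [(array([ 0.4239, -0.0846,  0.2202]), 0.85)], [(array([ 0.4858, -0.0213,  0.2175]), 0.79)]]
```

```bash
python3 -m pendant '0.1 0 -0.15 0 0 0;0 0 0 0 0 0;0 0 0 0 0 0;0 0 0 0 0 0;0 0 0 0 0 0;0 -2 0 0 0 0;0 -3 0 0 0 0;0 -3 0 0 0 0;0 -4 0 0 0 0;0 0 0 0 0 0;0 0 0 0 0 0' 0.6; python3 -c "
from h import *
plan([.5064,-.1078,.222],42);T=tool();print(bot.sense()['joint_positions'].round(2))
for c in ['top','side','wrist']:
  d=snap(c,c+'11.png'); print(*[find(d,c,q,n=1) for q in ['apron_lip','handle_top','cavity_round_small','cavity_square','cavity_round_large']])
Q=wcloud(d); rect(Q,(.4,-.12),(.52,.03),.224,.234)
for c in ['top','wrist']:
  d=snap(c); print(*[find(d,c,q,n=1) for q in ['blank_round_small','blank_square','blank_round_large']])
"
```

```text
time_s: 36.0
tool_pos: [0.5083, -0.1099, 0.3431]
tool_rot: [-0.645, 0.647, -0.288, 0.288]
contact_force: [-0.3, 0.1, -0.7]
opening: 0.0512
pos [ 0.5083 -0.1099  0.3431] yaw 41.93 tooly [-0.001 -0.002 -1.   ]
turn about tool y total -0.0012 rad
shift cm total [-0.3  12.11  0.02]  n 3  each [-0.099  4.038  0.007]
[-0.79  0.2   1.13  1.48 -0.18  1.57  1.06]
[(array([0.382 , 0.0295, 0.2075]), 0.65)] [(array([ 0.5057, -0.1087,  0.2578]), 0.85)] [(array([ 0.4298, -0.088 ,  0.2211]), 0.77)] [(array([ 0.4566, -0.0581,  0.2247]), 0.7)] [(array([ 0.4856, -0.0261,  0.2202]), 0.94)]
[(array([0.3783, 0.0351, 0.2069]), 0.62)] [(array([ 0.5033, -0.1035,  0.2601]), 0.96)] [(array([ 0.4229, -0.0809,  0.2218]), 0.66)] [(array([ 0.456 , -0.0537,  0.2193]), 0.91)] [(array([ 0.4862, -0.0199,  0.2176]), 0.8)]
[] [] [(array([ 0.4266, -0.0815,  0.2201]), 0.84)] [(array([ 0.4509, -0.0552,  0.2165]), 0.64)] [(array([ 0.4886, -0.0263,  0.2223]), 0.89)]
4573 rect c(mm) [472.8 -69.8] size [134.6  99.3] ang 42.5 z 0.2275
[(array([ 0.4844, -0.3736,  0.1993]), 0.67)] [(array([ 0.4259, -0.3868,  0.1993]), 0.78)] [(array([ 0.4204, -0.3309,  0.2044]), 0.68)]
[(array([ 0.4833, -0.375 ,  0.196 ]), 0.4)] [(array([ 0.4278, -0.3859,  0.2019]), 0.85)] [(array([ 0.4166, -0.3342,  0.1998]), 0.97)]
```

View pics/wrist11.png

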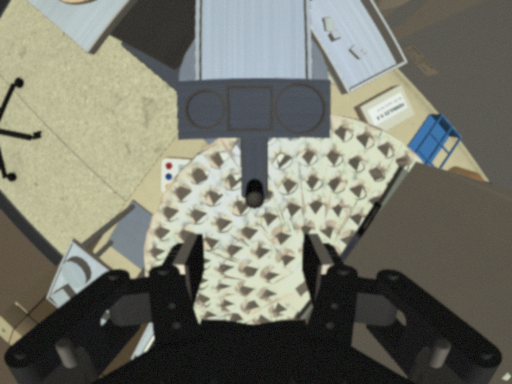

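Click 6 is confirmed: the block is aligned with the tool and the apron is clean. Chips show in the tray at (325,25) and (357,50). Next I'll measure the cavities from depth.

```bash
cat > cav.py <<'E'
from h import *
def cav(Q,phi=132.3,ax=(.4398,-.0336)):
    u=np.array([np.cos(np.radians(phi)),np.sin(np.radians(phi))]); v=np.array([-u[1],u[0]])
    q=Q.reshape(-1,3); q=q[~np.isnan(q[:,0])]; X=(q[:,:2]-ax)@u; Y=(q[:,:2]-ax)@v
    b=(X>-.05)&(X<-.004)&(abs(Y)<.066)
    print("top z",np.round(np.percentile(q[b,2],[5,50,90]),4))
    m=b&(q[:,2]<.2245)&(q[:,2]>.217)
    for lo,hi in ((-.066,-.021),(-.021,.021),(.021,.066)):
        k=m&(Y>lo)&(Y<hi); x,y=X[k]*1e3,Y[k]*1e3
        c=((x.min()+x.max())/2,(y.min()+y.max())/2); print(k.sum(),"mean",x.mean().round(1),y.mean().round(1),"mid",np.round(c,1),"ext",np.ptp(x).round(1),np.ptp(y).round(1),"world",np.round(np.array(ax)+c[0]/1e3*u+c[1]/1e3*v,4))
E
python3 - <<'E'
from cav import *
d=snap('wrist'); Q=wcloud(d); cav(Q)
d=snap('top'); cav(cloud(d))
E
```

```text
top z [0.2207 0.2226 0.2281]
1723 mean -25.7 -41.0 mid [-26.  -41.6] ext 42.1 40.4 world [ 0.4881 -0.0249]
1677 mean -25.5 2.8 mid [-25.6   0.1] ext 36.6 41.8 world [ 0.457  -0.0526]
1041 mean -25.6 42.1 mid [-24.8  40.1] ext 33.1 38.2 world [ 0.4268 -0.0789]
top z [-0.7584  0.0368  0.2269]
184 mean -28.6 -42.6 mid [-28.4 -43.4] ext 41.3 41.9 world [ 0.491  -0.0254]
192 mean -29.0 1.3 mid [-29.7   2.5] ext 37.1 36.2 world [ 0.458  -0.0572]
126 mean -28.6 41.0 mid [-28.7  46.3] ext 31.7 39.2 world [ 0.4249 -0.086 ]
```

```bash
python3 -m pendant '0 -0.4 0 0 0.122 0;0 -0.4 0 0 0.122 0;0 -0.4 0 0 0.122 0;0 -0.4 0 0 0.122 0;0 -0.4 0 0 0.122 0;0 -0.4 0 0 0.122 0;0 0 -3.2 0 0 0;0 0 -3.2 0 0 0;3.5 0 0 0 0 0;3.5 0 0 0 0 0;3.5 0 0 0 0 0;3.5 0 0 0 0 0;3.5 0 0 0 0 0;3.5 0 0 0 0 0;3.5 0 0 0 0 0;0 0 0 0 0 0;0 0 0 0 0 0' 0.7
cat > bl.py <<'E'
from h import *
def blanks(Q,lo=(.385,-.425),hi=(.51,-.29),g=.0005,zlo=.2115,zhi=.222):
    q=Q.reshape(-1,3); q=q[~np.isnan(q[:,0])]
    q=q[(q[:,2]>zlo)&(q[:,2]<zhi)&(q[:,0]>lo[0])&(q[:,0]<hi[0])&(q[:,1]>lo[1])&(q[:,1]<hi[1])]
    im=np.zeros((300,300),np.uint8); i=((q[:,:2]-lo)/g).astype(int); im[i[:,1],i[:,0]]=255
    im=cv2.morphologyEx(im,cv2.MORPH_CLOSE,np.ones((7,7)))
    for c in cv2.findContours(im,cv2.RETR_EXTERNAL,cv2.CHAIN_APPROX_NONE)[0]:
        if cv2.contourArea(c)*g*g<2e-4: continue
        (x,y),s,a=cv2.minAreaRect(c); _,r=cv2.minEnclosingCircle(c)
        print("c",np.round(np.array([x,y])*g+lo,4),"size",np.round(np.array(s)*g*1e3,1),"ang",round(a,1),"area/rect",round(cv2.contourArea(c)/(s[0]*s[1]),2))
E
python3 - <<'E'
from bl import *
print(bot.sense()['joint_positions'].round(2)); plan([.44,-.35,.36],0)
d=snap('wrist','w12.png'); blanks(wcloud(d)); print(*[find(d,'wrist',q,n=1) for q in ['blank_round_small','blank_square','blank_round_large']])
d=snap('top'); blanks(cloud(d))
E
```

```text
time_s: 39.1
tool_pos: [0.457, -0.3534, 0.3691]
tool_rot: [0.496, -0.501, 0.504, -0.499]
contact_force: [0.2, -0.1, -0.3]
opening: 0.0598
[-0.19  0.44  1.21  1.26 -0.41  1.71  0.92]
pos [ 0.457  -0.3534  0.3691] yaw -0.35 tooly [-0.009  0.    -1.   ]
turn about tool y total -0.0060 rad
shift cm total [-0.34  0.93 -1.69]  n 1  each [-0.344  0.929 -1.694]
c [ 0.4151 -0.3319] size [36.4 36.8] ang 45.0 area/rect 0.76
c [ 0.4824 -0.373 ] size [27.1 26.8] ang 26.6 area/rect 0.75
c [ 0.4219 -0.3864] size [33.  31.5] ang 72.0 area/rect 0.89
[(array([ 0.4841, -0.3745,  0.1974]), 0.71)] [(array([ 0.4245, -0.3849,  0.2009]), 0.76)] [(array([ 0.4156, -0.334 ,  0.2013]), 0.76)]
c [ 0.415  -0.3339] size [36.5 35.8] ang 43.4 area/rect 0.61
c [ 0.481  -0.3776] size [22.5 26.2] ang 48.4 area/rect 0.43
c [ 0.4222 -0.3884] size [31.3 33.8] ang 71.6 area/rect 0.68
```

View pics/w12.png

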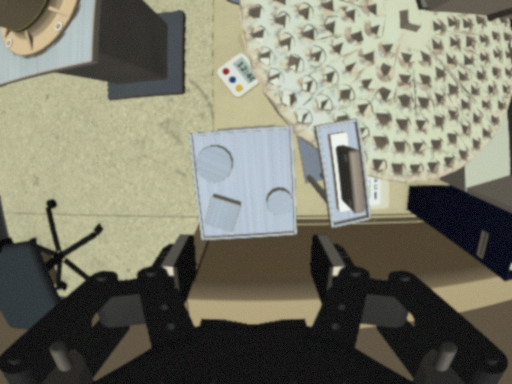

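The large disc is at (214,163), the square at (222,211) and the small disc at (279,201). The scraper stands in its rest at (348,178). I'll pick the large disc first.

```bash
python3 -m pendant '-1 0 -2 0.009 0 0;-1 0 -2.1 0 -0.006 0;0 4 0 0 0 0;0 4 0 0 0 0;0 4 0 0 0 0;0 0 0 0 0 0;0 0 0 0 0 0' 0.7; python3 -c "
from h import *
plan([.416,-.333,.209],0)"
```

```text
time_s: 40.05
tool_pos: [0.4176, -0.3311, 0.2505]
tool_rot: [0.502, -0.501, 0.499, -0.499]
contact_force: [0.3, -0.2, 1.3]
opening: 0.0599
pos [ 0.4176 -0.3311  0.2505] yaw 0.28 tooly [ 0.001  0.001 -1.   ]
turn about tool y total 0.0049 rad
shift cm total [ 0.2   4.15 -0.17]  n 1  each [ 0.197  4.153 -0.169]
```

```bash
python3 -m pendant '0.2 3 -0.17 0 0 0;0 1.65 0 0 0 0;0 0 0 0 0 0;0 0 0 0 0 0' 0.7; python3 -m pendant '0 0 0 0 0 0;0 0 0 0 0 0;0 0 0 0 0 0;0 0 0 0 0 0;0 0 0 0 0 0;0 0 0 0 0 0' 0.3 40; python3 -c "
from h import *
plan([.416,-.333,.37],0)"
```

```text
time_s: 40.45
tool_pos: [0.4164, -0.3345, 0.2053]
tool_rot: [0.501, -0.5, 0.498, -0.5]
contact_force: [-0.4, -0.6, 0.7]
opening: 0.0598
time_s: 41.05
tool_pos: [0.4162, -0.3345, 0.205]
tool_rot: [0.502, -0.5, 0.498, -0.5]
contact_force: [-0.6, 1.9, 8.8]
opening: 0.0365
pos [ 0.4162 -0.3345  0.205 ] yaw 0.21 tooly [ 0.004 -0.    -1.   ]
turn about tool y total 0.0037 rad
shift cm total [ -0.14 -16.5    0.03]  n 4  each [-0.034 -4.125  0.009]
```

```bash
python3 -m pendant '0 -2 0 0 0 0;0 -4 0 0 0 0;0 -4 0 0 0 0;0 -4 0 0 0 0;-3.7 0 0.42 0 0 0;-3.7 0 0.42 0 0 0;-3.7 0 0.42 0 0 0;-3.7 0 0.42 0 0 0;-3.7 0 0.42 0 0 0;-3.7 0 0.42 0 0 0;-3.7 0 0.42 0 0 0;-3.7 0 0.42 0 0 0;0 0 0 0 0.139 0;0 0 0 0 0.139 0;0 0 0 0 0.139 0;0 0 0 0 0.139 0;0 0 0 0 0.139 0;0 0 0 0 0.139 0;0 0 0 0 0 0;0 0 0 0 0 0'; python3 -c "
from h import *
plan([.4884,-.0252,.24],-47.7);print(bot.sense()['joint_positions'].round(2))
d=snap('top','t13.png'); print(find(d,'top','blank_round_large'),find(d,'top','cavity_round_large'))"
```

```text
time_s: 43.05
tool_pos: [0.4444, -0.0596, 0.3459]
tool_rot: [0.257, -0.256, 0.659, -0.659]
contact_force: [0.1, 0.1, -1.4]
opening: 0.036
pos [ 0.4444 -0.0596  0.3459] yaw -47.45 tooly [ 0.001  0.001 -1.   ]
turn about tool y total 0.0043 rad
shift cm total [-5.56 10.6   0.41]  n 3  each [-1.852  3.532  0.137]
[-0.93 -0.12  0.92  1.64  0.09  1.57 -0.84]
[(array([ 0.4513, -0.0564,  0.3429]), 0.64), (array([ 0.5068, -0.1097,  0.2622]), 0.16)] [(array([ 0.485 , -0.0275,  0.223 ]), 0.78)]
```

```bash
python3 -m pendant '-2.8 0 0.2 0 0.004 0;-2.76 0 0.2 0 0 0;0 3.5 0 0 0 0;0 3.5 0 0 0 0;0 2.1 0 0 0 0;0 0 0 0 0 0;0 0 0 0 0 0'; python3 -c "
from h import *
plan([.4884,-.0252,.24],-47.7)
d=snap('side','s14.png'); im=cv2.imread('pics/s14.png')[150:260,170:310]; a=cv2.resize(im,None,fx=4,fy=4,interpolation=cv2.INTER_CUBIC)
d=snap('wrist','w14.png'); im=cv2.imread('pics/w14.png')[0:300,100:420]; 
cv2.imwrite('pics/c14.png',np.hstack([cv2.resize(a,(430,340)),cv2.resize(im,(363,340))]))"
```

```text
time_s: 43.9
tool_pos: [0.4885, -0.0247, 0.2553]
tool_rot: [0.255, -0.254, 0.66, -0.66]
contact_force: [0.5, 0.5, -0.8]
opening: 0.0357
pos [ 0.4885 -0.0247  0.2553] yaw -47.81 tooly [ 0.  0. -1.]
turn about tool y total -0.0020 rad
shift cm total [0.04 1.53 0.03]  n 1  each [0.037 1.525 0.03 ]
```

View pics/c14.png

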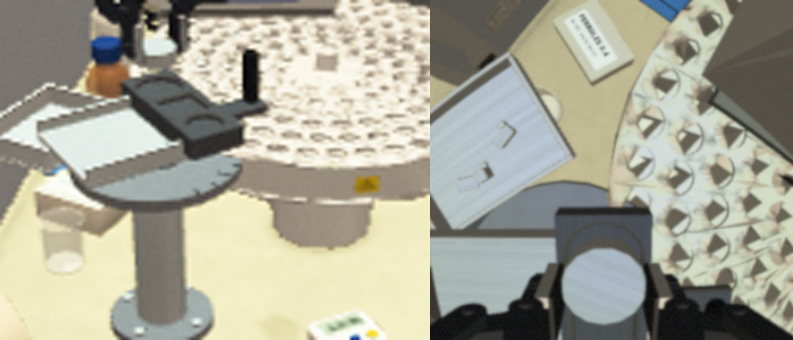

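The disc is centred on the block across the jaws (disc 603, block 604). I'll lower it.

```bash
python3 -m pendant '0 1.2 0 0 0 0;0 0.8 0 0 0 0;0 0 0 0 0 0;0 0 0 0 0 0'; python3 -m pendant '0 0.3 0 0 0 0;0 0.3 0 0 0 0;0 0.2 0 0 0 0;0 0 0 0 0 0;0 0 0 0 0 0'
```

```text
time_s: 44.4
tool_pos: [0.4881, -0.0247, 0.2344]
tool_rot: [0.254, -0.254, 0.66, -0.66]
contact_force: [-0.8, 0.2, -1.3]
opening: 0.036
time_s: 44.9
tool_pos: [0.4884, -0.0255, 0.2272]
tool_rot: [-0.254, 0.254, -0.66, 0.66]
contact_force: [-3.8, -2.5, 6.8]
opening: 0.036
```

```bash
python3 -m pendant '0 0 0 0 0 0;0 0 0 0 0 0;0 0 0 0 0 0;0 -2 0 0 0 0;0 -4 0 0 0 0;0 -4 0 0 0 0;0 -3 0 0 0 0;1.5 0 0 0 0 0;1.5 0 0 0 0 0;1.5 0 0 0 0 0;0 0 0 0 0 0' 0.7
cat >> cav.py <<'E'
def tops(Q,phi=132.3,ax=(.4398,-.0336)):
    u=np.array([np.cos(np.radians(phi)),np.sin(np.radians(phi))]); v=np.array([-u[1],u[0]])
    q=Q.reshape(-1,3); q=q[~np.isnan(q[:,0])]; X=(q[:,:2]-ax)@u; Y=(q[:,:2]-ax)@v
    for lo,hi in ((-.066,-.021),(-.021,.021),(.021,.066)):
        k=(X>-.06)&(X<.01)&(Y>lo)&(Y<hi)&(q[:,2]>.231)&(q[:,2]<.26)
        if k.sum()<30: print("none",k.sum()); continue
        x,y,z=X[k]*1e3,Y[k]*1e3,q[k,2]; A=np.c_[x,y,np.ones_like(x)]; s=np.linalg.lstsq(A,z*1e3,rcond=None)[0]
        print(k.sum(),"mid",round((x.min()+x.max())/2,1),round((y.min()+y.max())/2,1),"z",np.round(np.percentile(z,[5,50,95]),4),"tilt deg",np.round(np.degrees(np.hypot(s[0],s[1])),2))
E
python3 - <<'E'
from cav import *
d=snap('wrist','w15.png'); Q=wcloud(d); tops(Q); cav(Q); print(tool()[:3,3],bot.sense()['joint_positions'].round(2))
d=snap('top'); tops(cloud(d)); from bl import *; blanks(cloud(d))
E
```

```text
time_s: 46.0
tool_pos: [0.4542, -0.0565, 0.3568]
tool_rot: [0.254, -0.253, 0.661, -0.659]
contact_force: [0.8, 0.1, -0.2]
opening: 0.0595
1393 mid -25.6 -42.6 z [0.2364 0.2376 0.2388] tilt deg 0.06
none 0
none 0
top z [0.2216 0.4389 0.456 ]
173 mean -25.8 -33.2 mid [-25.6 -41. ] ext 42.0 39.8 world [ 0.4873 -0.025 ]
1363 mean -25.4 3.0 mid [-25.4   0.2] ext 37.1 41.7 world [ 0.4568 -0.0525]
807 mean -25.7 42.1 mid [-25.7  39.7] ext 34.9 37.5 world [ 0.4277 -0.0793]
[ 0.45483892 -0.0551922   0.35675231] [-0.95 -0.08  0.96  1.59  0.06  1.59 -0.83]
176 mid -27.5 -41.0 z [0.2327 0.2369 0.2391] tilt deg 2.97
none 1
none 0
c [ 0.481  -0.3759] size [26.1 25.9] ang 4.8 area/rect 0.57
c [ 0.4218 -0.3884] size [31.6 33.2] ang 71.6 area/rect 0.71
```

The large disc is seated flat, its top at .2376 against the expected .238. The square is next.

```bash
python3 -m pendant '0 0 0 0 -0.13 0;0 0 0 0 -0.13 0;0 0 0 0 -0.13 0;0 0 0 0 -0.13 0;3.3 0 0.72 0 0 0;3.3 0 0.72 0 0 0;3.3 0 0.72 0 0 0;3.3 0 0.72 0 0 0;3.3 0 0.72 0 0 0;3.3 0 0.72 0 0 0;3.3 0 0.72 0 0 0;3.3 0 0.72 0 0 0;3.3 0 0.72 0 0 0;3 0 0.72 0 0 0;0 0 0 0 0 0;0 0 0 0 0 0' 0.55
python3 - <<'E'
from bl import *
plan([.4225,-.3875,.25],-18);print(bot.sense()['joint_positions'].round(2))
blanks(wcloud(snap('wrist')))
E
```

```text
time_s: 47.7
tool_pos: [0.4222, -0.3888, 0.3553]
tool_rot: [0.414, -0.415, 0.573, -0.572]
contact_force: [0.3, -0.1, 0.5]
opening: 0.0471
pos [ 0.4222 -0.3888  0.3553] yaw -18.15 tooly [-0.002  0.    -1.   ]
turn about tool y total -0.0026 rad
shift cm total [-1.400e-01  1.053e+01  1.000e-02]  n 3  each [-4.60e-02  3.51e+00  2.00e-03]
[-0.12  0.42  1.19  1.31 -0.39  1.66  0.69]
c [ 0.4822 -0.3738] size [26.5 28. ] ang 28.3 area/rect 0.74
c [ 0.422  -0.3859] size [31.5 31.8] ang 72.0 area/rect 0.95
```

```bash
python3 -m pendant '-0.15 4 0 0 0 0;0 4 0 0 0 0;0 4 0 0 0 0;0 3 0 0 0 0;0 0 0 0 0 0;0 0 0 0 0 0' 0.55; python3 -m pendant '0 0 0 0 0 0;0 0 0 0 0 0;0 0 0 0 0 0;0 0 0 0 0 0;0 0 0 0 0 0;0 0 0 0 0 0' 0.25 40; python3 -c "
from h import *
plan([.416,-.333,.37],-18)"
```

```text
time_s: 48.35
tool_pos: [0.424, -0.3846, 0.2059]
tool_rot: [0.417, -0.416, 0.572, -0.571]
contact_force: [-0.4, 0.1, 1.2]
opening: 0.0472
time_s: 48.95
tool_pos: [0.4233, -0.3862, 0.2068]
tool_rot: [-0.416, 0.415, -0.572, 0.572]
contact_force: [2.1, 3.8, 5.5]
opening: 0.0305
pos [ 0.4233 -0.3862  0.2068] yaw -18.01 tooly [ 0.002  0.001 -1.   ]
turn about tool y total -0.0002 rad
shift cm total [ -4.86 -16.31  -2.31]  n 4  each [-1.215 -4.078 -0.579]
```

```bash
python3 -m pendant '0 -2 0 0 0 0;0 -4 0 0 0 0;0 -4 0 0 0 0;0 -4.5 0 0 0 0;-3.26 0 -0.71 0 0 0;-3.26 0 -0.71 0 0 0;-3.26 0 -0.71 0 0 0;-3.26 0 -0.71 0 0 0;-3.26 0 -0.71 0 0 0;-3.26 0 -0.71 0 0 0;-3.26 0 -0.71 0 0 0;-3.26 0 -0.71 0 0 0;-3.26 0 -0.71 0 0 0;-3.26 0 -0.71 0 0 0;0 0 0 0 0.13 0;0 0 0 0 0.13 0;0 0 0 0 0.13 0;0 0 0 0 0.128 0;0 0 0 0 0 0;0 0 0 0 0 0'; python3 -c "
from h import *
plan([.4569,-.0540,.25],-47.7);print(bot.sense()['joint_positions'].round(2))
d=snap('wrist','w16.png')"
```

```text
time_s: 50.95
tool_pos: [0.4555, -0.0583, 0.3516]
tool_rot: [0.256, -0.256, 0.659, -0.659]
contact_force: [-0.2, 0.3, -0.3]
opening: 0.0308
pos [ 0.4555 -0.0583  0.3516] yaw -47.59 tooly [ 0.  0. -1.]
turn about tool y total 0.0019 rad
shift cm total [-0.38 10.16 -0.22]  n 3  each [-0.128  3.387 -0.073]
[-1.07 -0.1   1.06  1.6   0.09  1.59 -0.84]
```

View pics/w16.png

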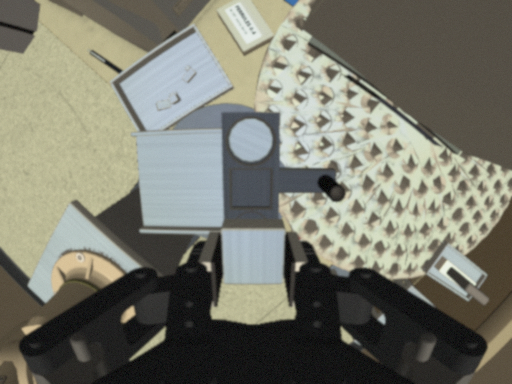

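The square at (253,255) is aligned with the block, and the large disc is seated at (249,139). I'll lower it.

```bash
python3 -m pendant '-0.2 3.4 -0.1 0 0.002 0;-0.2 3.4 -0.1 0 0 0;0 3.3 0 0 0 0;0 1 0 0 0 0;0 0 0 0 0 0;0 0 0 0 0 0;0 0 0 0 0 0'; python3 -m pendant '0 0.3 0 0 0 0;0 0.3 0 0 0 0;0 0.25 0 0 0 0;0 0 0 0 0 0;0 0 0 0 0 0'
```

```text
time_s: 51.7
tool_pos: [0.4584, -0.0537, 0.2424]
tool_rot: [-0.255, 0.253, -0.66, 0.66]
contact_force: [0.4, -0.4, -1.6]
opening: 0.0309
time_s: 52.2
tool_pos: [0.4572, -0.0536, 0.2322]
tool_rot: [0.254, -0.254, 0.66, -0.66]
contact_force: [-1.7, -0.6, -2.0]
opening: 0.0304
```

```bash
python3 -m pendant '0 0.2 0 0 0 0;0 0.15 0 0 0 0;0 0 0 0 0 0;0 0 0 0 0 0'
```

```text
time_s: 52.6
tool_pos: [0.4573, -0.0536, 0.2288]
tool_rot: [0.254, -0.254, 0.66, -0.66]
contact_force: [-0.9, -0.6, 0.2]
opening: 0.0312
```

```bash
python3 -m pendant '0 0.1 0 0 0 0;0 0 0 0 0 0' ; python3 -m pendant '0 0 0 0 0 0;0 0 0 0 0 0;0 0 0 0 0 0;0 -2 0 0 0 0;0 -4 0 0 0 0;0 -4 0 0 0 0;0 -3 0 0 0 0;1.5 0 0 0 0 0;0 0 0 0 0 0;0 0 0 0 0 0' 0.55
python3 - <<'E'
from cav import *
d=snap('wrist','w17.png'); Q=wcloud(d); tops(Q); print(yaw(),tool()[:3,3],bot.sense()['joint_positions'].round(2))
d=snap('top'); tops(cloud(d)); from bl import *; blanks(cloud(d))
E
```

```text
time_s: 52.8
tool_pos: [0.4574, -0.0536, 0.2287]
tool_rot: [0.254, -0.254, 0.66, -0.66]
contact_force: [-7.6, -0.8, 13.5]
opening: 0.031
time_s: 53.8
tool_pos: [0.4461, -0.0634, 0.3573]
tool_rot: [0.255, -0.254, 0.66, -0.659]
contact_force: [-0.5, 0.3, -0.1]
opening: 0.0467
1416 mid -25.5 -42.0 z [0.2364 0.2376 0.2388] tilt deg 0.17
1255 mid -25.7 1.8 z [0.2362 0.2376 0.2388] tilt deg 0.81
none 0
-47.83455610752016 [ 0.44605127 -0.06308817  0.35715848] [-1.08 -0.14  1.04  1.61  0.12  1.6  -0.87]
174 mid -27.4 -40.1 z [0.2339 0.237  0.2391] tilt deg 2.67
183 mid -27.9 -0.1 z [0.2326 0.2368 0.2388] tilt deg 2.43
none 0
c [ 0.4814 -0.3738] size [23.3 25.1] ang 86.2 area/rect 0.48
```

```bash
python3 -m pendant '1.82 0 2.54 0 0 0;1.82 0 2.54 0 0 0;1.82 0 2.54 0 0 0;1.82 0 2.54 0 0 0;1.82 0 2.54 0 0 0;1.82 0 2.54 0 0 0;1.82 0 2.54 0 0 0;1.82 0 2.54 0 0 0;1.82 0 2.54 0 0 0;1.82 0 2.54 0 0 0;0 0 0 0 0 0;0 0 0 0 0 0' 0.5
python3 - <<'E'
from bl import *
plan([.4824,-.3740,.206],-47.7);print(bot.sense()['joint_positions'].round(2))
blanks(wcloud(snap('wrist')))
E
```

```text
time_s: 55.1
tool_pos: [0.4813, -0.3748, 0.3562]
tool_rot: [0.253, -0.254, 0.661, -0.66]
contact_force: [-0.5, 0.2, -0.1]
opening: 0.0424
pos [ 0.4813 -0.3748  0.3562] yaw -47.98 tooly [-0.002  0.001 -1.   ]
turn about tool y total -0.0049 rad
shift cm total [-0.15 15.02  0.04]  n 4  each [-0.038  3.756  0.01 ]
[-0.09  0.52  1.16  1.2  -0.47  1.71  0.11]
c [ 0.4829 -0.3732] size [27.4 26.9] ang 59.0 area/rect 0.75
```

```bash
python3 -m pendant '-0.2 4 0.05 0 -0.005 0;0 4 0 0 0 0;0 4 0 0 0 0;0 3 0 0 0 0;0 0 0 0 0 0;0 0 0 0 0 0' 0.5; python3 -m pendant '0 0 0 0 0 0;0 0 0 0 0 0;0 0 0 0 0 0;0 0 0 0 0 0;0 0 0 0 0 0;0 0 0 0 0 0' 0.2 40; python3 -m pendant '0 -2 0 0 0 0;0 -4 0 0 0 0;0 -4 0 0 0 0;0 -4.5 0 0 0 0;0 0 0 0 0 0'; python3 -c "
from h import *
plan([.4272,-.0815,.355],-47.7)"
```

```text
time_s: 55.75
tool_pos: [0.4844, -0.3711, 0.2075]
tool_rot: [0.257, -0.256, 0.659, -0.658]
contact_force: [-0.2, -0.1, 0.4]
opening: 0.0427
time_s: 56.35
tool_pos: [0.4843, -0.3725, 0.2086]
tool_rot: [0.257, -0.255, 0.659, -0.659]
contact_force: [1.3, 4.0, 5.8]
opening: 0.0257
time_s: 56.85
tool_pos: [0.4835, -0.3753, 0.3589]
tool_rot: [-0.257, 0.254, -0.657, 0.662]
contact_force: [0.3, -1.2, -1.2]
opening: 0.0256
pos [ 0.4835 -0.3753  0.3589] yaw -47.62 tooly [ 0.007 -0.006 -1.   ]
turn about tool y total 0.0013 rad
shift cm total [-15.61   0.18 -25.52]  n 7  each [-2.23   0.026 -3.646]
```

```bash
python3 -m pendant '-1.57 0.3 -2.55 0 0 0;-1.57 0.3 -2.55 0 0 0;-1.57 0.3 -2.55 0 0 0;-1.57 0.3 -2.55 0 0 0;-1.57 0.3 -2.55 0 0 0;-1.57 0.3 -2.55 0 0 0;-1.57 0.3 -2.55 0 0 0;-1.57 0.3 -2.55 0 0 0;-1.57 0.3 -2.55 0 0 0;-1.57 0.3 -2.55 0 0 0;0 0 0 0 0 0;0 0 0 0 0 0'; python3 -c "
from h import *
plan([.4272,-.0815,.25],-47.7);print(bot.sense()['joint_positions'].round(2))
d=snap('wrist','w18.png')"
```

```text
time_s: 58.05
tool_pos: [0.4281, -0.0904, 0.325]
tool_rot: [0.255, -0.256, 0.66, -0.658]
contact_force: [-0.3, -0.1, -0.3]
opening: 0.0256
pos [ 0.4281 -0.0904  0.325 ] yaw -47.59 tooly [-0.002  0.002 -1.   ]
turn about tool y total 0.0020 rad
shift cm total [-0.54  7.5  -0.7 ]  n 2  each [-0.269  3.75  -0.35 ]
[-1.04 -0.21  1.03  1.7   0.18  1.55 -0.86]
```

View pics/w18.png

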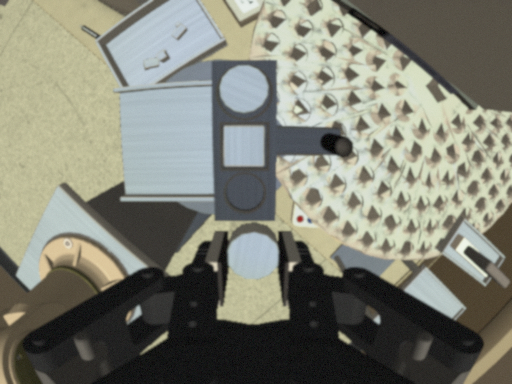

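The large disc and the square are seated at (244,89) and (243,146), the small cavity is at (243,190), and the small disc is held at (253,255). I'll lower it.

```bash
python3 -m pendant '0 2.5 -0.2 0 0.002 0;-0.3 2.5 -0.2 0 0 0;-0.3 1.8 -0.25 0 0 0;0 0 0 0 0 0;0 0 0 0 0 0;0 0 0 0 0 0'; python3 -c "
from h import *
plan([.4273,-.0810,.2306],-47.7);print(bot.sense()['joint_positions'].round(2))"
```

```text
time_s: 58.7
tool_pos: [0.4289, -0.0823, 0.2584]
tool_rot: [0.254, -0.254, 0.66, -0.659]
contact_force: [-0.1, 0.4, -0.8]
opening: 0.0255
pos [ 0.4289 -0.0823  0.2584] yaw -47.85 tooly [-0.001  0.001 -1.   ]
turn about tool y total -0.0026 rad
shift cm total [ 0.03  2.78 -0.2 ]  n 1  each [ 0.027  2.778 -0.201]
[-1.05 -0.18  1.06  1.84  0.16  1.4  -0.86]
```

```bash
python3 -m pendant '0 0.9 -0.1 0 0 0;0 0.6 -0.1 0 0 0;0 0.5 0 0 0 0;0 0 0 0 0 0;0 0 0 0 0 0'; python3 -m pendant '0 0.3 0 0 0 0;0 0.3 0 0 0 0;0 0.1 0 0 0 0;0 0 0 0 0 0;0 0 0 0 0 0'
```

```text
time_s: 59.2
tool_pos: [0.4268, -0.08, 0.2373]
tool_rot: [0.254, -0.255, 0.66, -0.659]
contact_force: [0.3, -0.5, -0.2]
opening: 0.0256
time_s: 59.7
tool_pos: [0.4269, -0.0799, 0.2305]
tool_rot: [0.254, -0.255, 0.66, -0.659]
contact_force: [-2.4, 0.3, 4.9]
opening: 0.0256
```

Seated, with light contact force. I'll release, rise and check.

```bash
python3 -m pendant '0 0 0 0 0 0;0 0 0 0 0 0;0 0 0 0 0 0;0 -2 0 0 0 0;0 -3 0 0 0 0;0 -3 0 0 0 0;0 -2 0 0 0 0;0 0 0 0 0 0;0 0 0 0 0 0' 0.45
python3 - <<'E'
from cav import *
d=snap('wrist'); Q=wcloud(d); tops(Q); print(yaw(),tool()[:3,3],bot.sense()['joint_positions'].round(2))
rect(Q,(.38,-.12),(.53,.03),.224,.2305)
d=snap('top'); tops(cloud(d)); print(find(d,'top','handle_top'))
d=snap('side'); print(find(d,'side','handle_top'))
plan([.5060,-.1075,.33],42)
E
```

```text
time_s: 60.6
tool_pos: [0.4271, -0.0801, 0.3301]
tool_rot: [0.254, -0.255, 0.66, -0.659]
contact_force: [-0.6, -0.0, 0.3]
opening: 0.0385
1752 mid -25.3 -42.3 z [0.2364 0.2376 0.2387] tilt deg 0.13
1603 mid -25.5 2.1 z [0.2364 0.2376 0.2387] tilt deg 0.25
874 mid -24.3 42.2 z [0.2356 0.2376 0.2386] tilt deg 2.78
-47.761536874930464 [ 0.42676314 -0.08008331  0.32955291] [-1.01 -0.2   0.98  1.7   0.17  1.56 -0.88]
4938 rect c(mm) [472.8 -69.7] size [134.8  98.8] ang 42.3 z 0.2275
129 mid -27.1 -39.4 z [0.2322 0.2368 0.2387] tilt deg 3.84
181 mid -27.5 3.6 z [0.2328 0.2369 0.239 ] tilt deg 2.48
115 mid -26.3 39.8 z [0.2323 0.2369 0.2388] tilt deg 1.89
[(array([0.478 , 0.0767, 0.1666]), 0.7), (array([ 0.5074, -0.1104,  0.2589]), 0.64)]
[(array([ 0.5034, -0.1063,  0.2577]), 0.56)]
pos [ 0.4267 -0.08    0.3296] yaw -47.76 tooly [-0.003  0.001 -1.   ]
turn about tool y total -1.5666 rad
shift cm total [ 7.35 -0.04  4.06]  n 2  each [ 3.675 -0.021  2.029]
```

```bash
python3 -m pendant '-1.33 -0.5 2.45 0 0 0;-1.33 -0.5 2.45 0 0 0;-1.33 0 2.45 0 0 0;0 0 0 0 -0.13 0;0 0 0 0 -0.13 0;0 0 0 0 -0.13 0;0 0 0 0 -0.13 0;0 0 0 0 -0.13 0;0 0 0 0 -0.13 0;0 0 0 0 -0.13 0;0 0 0 0 -0.13 0;0 0 0 0 -0.13 0;0 0 0 0 -0.13 0;0 0 0 0 -0.13 0;0 0 0 0 -0.137 0;0 0 0 0 0 0;0 0 0 0 0 0' 0.6
python3 - <<'E'
from cav import *
d=snap('wrist','w19.png'); Q=wcloud(d); tops(Q); print(find(d,'wrist','handle_top'),bot.sense()['joint_positions'].round(2))
q=Q.reshape(-1,3);q=q[(q[:,2]>.252)&(q[:,2]<.265)&(abs(q[:,0]-.505)<.03)&(abs(q[:,1]+.1075)<.03)]; print(len(q),np.round(q[:,:2].mean(0),4),np.round((q.min(0)+q.max(0))/2,4))
plan([.5055,-.1075,.222],42)
E
```

```text
time_s: 62.55
tool_pos: [0.5054, -0.1075, 0.3396]
tool_rot: [0.646, -0.645, 0.29, -0.288]
contact_force: [-0.2, -0.8, -0.3]
opening: 0.0513
1598 mid -25.6 -42.5 z [0.2362 0.2375 0.2387] tilt deg 0.41
1486 mid -25.6 2.3 z [0.2363 0.2376 0.2387] tilt deg 0.12
845 mid -24.5 42.5 z [0.2363 0.2376 0.2388] tilt deg 1.0
[(array([ 0.5098, -0.1074,  0.2586]), 0.84)] [-0.7   0.16  0.99  1.49 -0.13  1.56  1.01]
318 [ 0.5054 -0.1055] [ 0.5057 -0.1063  0.2565]
pos [ 0.5055 -0.1075  0.3398] yaw 41.83 tooly [-0.003  0.002 -1.   ]
turn about tool y total -0.0030 rad
shift cm total [3.000e-02 1.178e+01 1.000e-02]  n 3  each [0.011 3.926 0.005]
```

```bash
python3 -m pendant '0 4 0 0 0 0;0 4 0 0 0 0;0 3.7 0 0 0 0;0 0 0 0 0 0;0 0 0 0 0 0' 0.6; python3 -m pendant '0 0 0 0 0 0;0 0 0 0 0 0;0 0 0 0 0 0;0 0 0 0 0 0;0 0 0 0 0 0;0 0 0 0 0 0' 0.1 30; python3 -m pendant '-0.02 0 -0.65 0 0.065 0;-0.02 0 -0.65 0 0.065 0;-0.02 0 -0.66 0 0.066 0;-0.02 0 -0.66 0 0.066 0;-0.02 0 -0.65 0 0.065 0;-0.02 0 -0.65 0 0.065 0;-0.02 0 -0.66 0 0.066 0;-0.02 0 -0.66 0 0.066 0;0 0 0 0 0 0;0 0 0 0 0 0'; python3 -c "
from h import *
plan([.4398-.1*np.cos(np.radians(102.3)),-.0336-.1*np.sin(np.radians(102.3)),.222],12.3)
for c in ['top','side']:
  d=snap(c); print(find(d,c,'apron_lip'))"
```

```text
time_s: 63.15
tool_pos: [0.5053, -0.1074, 0.2237]
tool_rot: [-0.646, 0.646, -0.289, 0.287]
contact_force: [1.0, -1.0, 1.1]
opening: 0.0512
time_s: 63.75
tool_pos: [0.5068, -0.1073, 0.2248]
tool_rot: [0.647, -0.645, 0.287, -0.288]
contact_force: [1.3, 1.3, 6.9]
opening: 0.0154
time_s: 64.75
tool_pos: [0.4607, -0.131, 0.2248]
tool_rot: [0.551, -0.548, 0.445, -0.445]
contact_force: [1.9, 1.2, 6.1]
opening: 0.0146
pos [ 0.4607 -0.131   0.2248] yaw 12.0 tooly [ 0.002  0.002 -1.   ]
turn about tool y total -0.0052 rad
shift cm total [0.04 0.28 0.03]  n 1  each [0.037 0.28  0.034]
[(array([0.4237, 0.0515, 0.2083]), 0.91)]
[(array([0.4205, 0.0601, 0.2061]), 0.84), (array([ 0.4441, -0.0617,  0.2188]), 0.36)]
```

Spot on the click 4 position. I'll release, rise and check everything.

```bash
python3 -m pendant '0 0 0 0 0 0;0 0 0 0 0 0;0 0 0 0 0 0;0 0 0 0 0 0;0 -2 0 0 0 0;0 -4 0 0 0 0;0 -4 0 0 0 0;0 -3 0 0 0 0;2 0 0 0 0 0;2 0 0 0 0 0;0 0 0 0 0 0;0 0 0 0 0 0' 0.6
python3 - <<'E'
from cav import *
d=snap('wrist','w20.png'); Q=wcloud(d); tops(Q,phi=102.3); print(tool()[:3,3])
rect(Q,(.36,-.13),(.53,.03),.224,.2305)
print(find(d,'wrist','timer'),find(d,'wrist','chip_1',n=4))
for c in ['top','side']:
  d=snap(c); print([find(d,c,q,n=1) for q in ['timer','beaker_50','scraper','handle_top','apron_lip']])
rect(cloud(snap('top')),(.5,-.42),(.6,-.26),.25,.275)
E
```

```text
time_s: 66.15
tool_pos: [0.4675, -0.1706, 0.3527]
tool_rot: [-0.549, 0.55, -0.447, 0.444]
contact_force: [0.5, 0.3, -0.4]
opening: 0.0511
1408 mid -26.4 -41.5 z [0.2361 0.2375 0.2387] tilt deg 0.79
1331 mid -26.0 3.1 z [0.2362 0.2376 0.2388] tilt deg 0.64
764 mid -25.2 43.0 z [0.236  0.2376 0.2388] tilt deg 1.03
[ 0.46763188 -0.16990329  0.35268491]
4141 rect c(mm) [449.1 -78.7] size [135.1  93. ] ang 12.4 z 0.2275
[(array([ 0.4294, -0.2154,  0.0006]), 0.89)] [(array([ 4.478e-01, -3.604e-01, -2.000e-04]), 0.7)]
[[(array([ 0.4361, -0.2149,  0.0045]), 0.65)], [], [(array([ 0.5534, -0.3395,  0.2002]), 0.86)], [(array([ 0.4622, -0.1328,  0.2574]), 0.55)], [(array([0.4238, 0.0534, 0.2059]), 0.85)]]
[[(array([ 0.4357, -0.2097,  0.0005]), 0.81)], [(array([ 0.5105,  0.0938, -0.0026]), 0.72)], [(array([ 0.5496, -0.3422,  0.195 ]), 0.56)], [(array([ 0.4586, -0.1291,  0.257 ]), 0.95)], [(array([0.4201, 0.0599, 0.2084]), 0.91)]]
178 rect c(mm) [ 549.4 -343.7] size [13.4 59.6] ang 9.0 z 0.2583
```

View pics/w20.png

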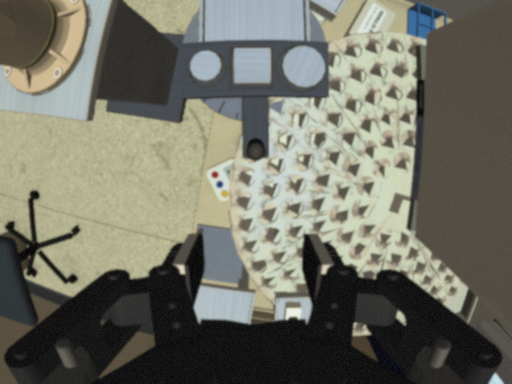

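The block stands at 102.4°, which is click 4. All three blanks are flat at (205,65), (252,65) and (303,66), and the timer, beaker and scraper are in place. I'll hand in.

```bash
python3 -c "
from workcell import bot
print(bot.sign_off())"
```

```text
the job is handed in; nothing more can be done
None
```

The job is done and handed in at about 66 s of the 208 s allowed.

**What I did**
- Turned the swivel by its handle from click 3 to click 2 and wiped the three chips found off the apron into the tray with the scraper.
- Stood the scraper back in its rest.
- Clicked the swivel on to click 6 and laid the large disc, the square and the small disc into their own cavities.
- Clicked it back to click 4 and moved the arm clear.

**Last checks**
- **Swivel:** the die block measured 30.0° back from its click 6 reading, which is click 4.
- **Blanks:** all three tops read 0.2376 m against the expected 0.238 m. Fitted tilt was about 1° or less, within depth noise.
- **Apron and chips:** the apron looked clean in the pictures after the wipe. The last clear views of the tray (from click 6) showed all the chips in it, two of them lying close together.
- **Scraper:** upright in its rest, at the position and angle it started from.
- **Timer and beaker:** where they stood at the start.

**Readings that failed or disagreed**
- The final chip query found no chips in the tray, because the tray was nearly out of view. It gave only one false hit, at the blank stand's position.
- The wrist and top cameras differed by 2 to 3 mm on cavity positions, so I used values between the two.
- The small blank read 1 to 2 cm from its first position before I picked it, so it may have been knocked. I measured it again before grasping.
- One approach to the handle fell about 6 cm short and the gripper closed on air. Nothing was touched, and I repeated it more slowly.

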